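# Set and lock the slide stop

### The arm

A 6-joint arm with a two-finger parallel gripper is mounted at the origin on the work surface. World frame = base frame: x ahead of the robot, y to its left, z up, the work surface at z = 0. Lengths are in mm, angles in rad, forces in N, time in s.
With the tool pointing down it reaches from about 350 to 725 mm from the base axis. Payload 6 kg.
Tool frame: the origin (TCP) lies at the very end of the fingers, on their centre line; the grasp point (between the pads) lies ctrl.grip_depth behind it (ctrl.grip_depth is the distance from the TCP to the grasp point, in mm); x points along the fingers, y is the direction in which the jaws open and shut, and the axes are right-handed (so a half turn about x gives the same grasp; the last joint's range is limited). The gripper opens to 85 mm and grips with 20 to 120 N. Pads are 22 mm wide; open, the fingers measure 114 mm over their backs; the gripper's body (76 mm by 85 mm) begins 54 mm behind the grasp point. The pads swing forward as they close: fully open they stand 13 mm farther back than shut.
Start: joints at [-0.84, 0.04, 0.085, 0, -1.615, -0.334], TCP at [231.888, -553.355, 231.261] pointing down, gripper open.
Joint ranges: [-2.56, 2.56], [-1.29, 2.01], [-1.08, 1.49], [-3.29, 1.98], [-2.81, -0.18], [-2.99, 2.99]. Speed limits (rad/s): [2.57, 2.57, 3.01, 3.14, 3.14, 3.14].

### API

Orientations are given as a 3x3 rotation matrix whose columns are the frame's x, y, z axes.
In Python, from workcell import ctrl gives the robot as it stands.
- The arm moves only by the tool drive_tool, never from a script. Its argument "targets" is a list that holds one entry, the list of rows, each a list of 7 numbers: the closure, from -1 (fully open) to 1 (shut), then the shift along the tool's x, y, z as a fraction of full scale, then the turn, a rotation vector about the tool's x, y, z as a fraction of full scale. A call has 1 to 12 rows; each row is the pose to reach, as a shift and turn from the pose measured when the call began, along the tool's axes at that moment; what a row does not reach only later rows make up. Full scale, the value 1, is 0.12 m for a shift and 120 degrees for a turn. A row lasts 1/10 s, in which the tool goes at most 50 mm and 8.59 degrees, less where a joint would pass 70% of its speed; a pose out of reach is approached as far as the arm can. A call with a number of a shift or a turn outside -1 to 1 is refused whole. A call with a gripper value outside its range is refused whole. The fingers move at their own pace and stop on an object; "grip_force" is the grip in N (left out, the last holds). Time passes only in rows, so rows that repeat a pose let the fingers close. It gives the time, the measured TCP pose, the force and the opening at its end, in the units of the state.
- ctrl.state(): the state, without advancing time (a new reading comes with each control period).
- ctrl.grab_frame(name): name is "scene" or "side" or "wrist"; returns the picture (400x640x3 uint8, red, green, blue); there is no depth.
- ctrl.camera_model(name): a dict with "fx", "fy", "cx", "cy" (pixels), "k1" (the pictures are not rectified: a ray, as slopes to the right and down, at radius r is drawn at 1 + k1 r^2 times it, then the intrinsics apply), "R" (3x3) and "t" (3): a world point X has camera coordinates R X + t; the wrist camera has in their place "mount" (4x4, takes a point from camera to tool coordinates, whose origin is the TCP and whose axes are the tool frame's). Camera axes: x right, y down, z forward; pixel columns grow to the right and rows downward; lengths in mm; the calibration is good to about 2 mm. A picture is of the moment at which its call begins: read the wrist's pose just before it. camera_model takes no time and is no camera call.
- ctrl.sign_off(): hands the job in, once; it reports no verdict.
The state is a dict: "t": time; "joints": joint angles; "dq": joint speeds; "joint_efforts": joint torques, N m; "ee_pos": TCP position; "tcp_rot": TCP orientation; "ft_force": force on the tool from outside, world axes, zero at the start; "torque": the same for the moment, N m; "grip_width": finger opening in mm.
Only numpy, scipy, OpenCV 4.12 (cv2) and the standard library are available. Lean on these libraries where they do the work, as an engineer would, in place of code of your own. Each camera call takes 0.05 s, during which the arm holds its last target. There are 200 camera calls.

### The job

Slide the carriage by its blue fin until its red pointer lines up with the black line on the green tab (not the yellow one). Then take the orange flat-blade screwdriver from the stand, seat its blade at the bottom of the carriage's slanted clamp screw and, keeping it pressed in, turn the screw clockwise fully home against its stop, without shifting the carriage off the mark. Finally put the screwdriver back upright in the stand hole it came from, let go, and leave the other things where they are.

Things in the scene. Friction and masses are not known exactly. Their poses are not given: they have to be found in the camera images.
- fin (a point): Grip point of the carriage's upright blue fin, 34 mm long (x), 16 mm thick (y, the slide direction), reaching 20 mm above and 38 mm below this point, where the carriage's flat foot (70 mm wide in y) begins. Pinch it from above across its thickness. Axes as the fixture's. The aluminium head with the screw stands next to it towards -x, to 7 mm above this point.
- pointer (a point): Tip of the red pointer on the carriage's far (+x) edge, 45 mm above the table; 20 mm from the fin in x. Its y in the tab's frame is 0 when it is lined up.
- tab_green: Green index tab fixed on the far edge of the fixture's base plate, 14 x 22 x 12 mm, a black line across its top at its centre; origin under its centre, axes as the fixture's (y along the slide). The mark to set to. It lies on either side of the carriage.
- tab_yellow: Yellow index tab, same size, for another setting: not used now.
- fixture: Steel base plate 170 (x) x 320 (y) x 20 mm fixed to the table, origin under its centre. The carriage slides along its y, up to 75 mm either side of the middle, takes about 6 N to slide and stays where it is left. Nothing on it is higher than 105 mm above the table.
- screw_slot (a point): Centre of the slot's bottom in the dark clamp-screw head (34 mm across) on the carriage's slanted face. z points out along the screw's axis, 24 deg from vertical towards the fixture's -x; x runs along the slot; turns and sinks with the screw. Slot 18 x 4.5 mm, closed ends, walls straight for 5 mm, then a 45 deg flare 4 mm deep all round (head's top at 9 mm). The blade fits either way round.
- screw (a joint): Angle of the clamp screw in rad: 0 loose, grows as it turns clockwise seen from outside (negative about its z), stop at 1.5 = fully home. It starts between 0.1 and 0.4, takes about 0.1 N m to turn, stays where it is left, and sinks 2 mm per rad as it is turned in, so the blade must follow it.
- driver: Orange screwdriver, 148 mm, 140 g, upright in a hole of the stand. Origin on its axis at the underside of its 38 mm round black collar, which rests on the stand; z up to the handle's end. Square handle 26 x 26 mm (sides along x, y), from 6 to 84 mm above the origin; below it a 10 mm shank to 50 mm, then the blade, 15 mm wide (along x), 3 mm thick, to 64 mm below.
- driver_tip (a point): Middle of the end of the screwdriver's blade, 64 mm below the driver's origin; axes as the driver's.
- driver_hex: Grey-handled round-bit driver of the same shape in the other hole of the stand, 110 mm away. Leave alone.
- stand: White sheet-metal tool stand fixed to the table, 85 (x) x 210 (y) mm, top at 74 mm; the handles reach 158 mm above the table; origin under its centre. Two square holes of 23 mm at y = -55 and +55 mm; a driver's collar rests on the plate around its hole.
- star_knob: Spare black star knob, 54 mm wide, with a steel stud pointing up, 67 mm high, loose; origin under its centre. Leave alone.
- sensor_block: Blue sensor block 35 x 65 x 30 mm, loose; origin under its centre. Leave alone.

How it is judged:
By the outcome, as a careful person would: the job done as asked, in the order asked, and still so for the second after the job is handed in, with the robot touching nothing.
It also fails if it takes over 72 s, if anything falls off the work surface, if the arm or the gripper's body presses on something with over 40 N, if the wrist force passes 120 N, or if a joint passes its speed limit or range.

## Working session

There is one attempt and no reset: what is moved stays moved. The work goes in short steps, Python scripts to look and compute and a tool call to move; the robot and the scene stay as the last step left them, time stands still between calls to the robot, and variables do not carry over. Pictures are saved under pics/ and viewed, about 8 in all and at most 12, crops included, and the job is handed in when it is done.

Besides the shell and the picture viewer there is one more tool, called as name(argument=value, ...) on one line, values as JSON. drive_tool: Moves the arm, as the interface text tells. Its arguments: {"type":"object","properties":{"targets":{"type":"array","items":{"type":"array","items":{"type":"array","items":{"type":"number"}}}},"grip_force":{"type":"number"}},"required":["targets"]}

```bash
mkdir -p pics; ls
python3 - <<'E'
from workcell import ctrl
import cv2,numpy as np
np.set_printoptions(precision=4,suppress=True)
s=ctrl.state();print(s['t'],s['ee_pos'],s['tcp_rot'],s['grip_width'],ctrl.grip_depth)
for n in("scene","side","wrist"):
    print(n,ctrl.camera_model(n)); im=ctrl.grab_frame(n); cv2.imwrite(f'pics/{n}0.png',im[...,::-1])
E
```

```text
pics
0.0 [ 231.8453 -553.037   230.2669] [[-0.0008 -0.3865  0.9223]
 [ 0.0016  0.9223  0.3865]
 [-1.      0.0018 -0.0001]] 85.36140830554513 18.700000000000003
scene {'fx': 387.7275973228045, 'fy': 387.7275973228045, 'cx': 326.34036008217856, 'cy': 197.16453007043788, 'k1': -0.08565867103617011, 'R': array([[-0.1211,  0.9926, -0.0085],
       [ 0.7748,  0.0892, -0.6259],
       [-0.6205, -0.0824, -0.7799]]), 't': array([  62.9776, -371.2007, 1396.5144])}
side {'fx': 506.8154615055616, 'fy': 506.8154615055616, 'cx': 315.10918427665325, 'cy': 200.6658881085535, 'k1': -0.11316053699693276, 'R': array([[ 0.815 , -0.579 , -0.0242],
       [-0.3459, -0.4525, -0.8219],
       [ 0.4649,  0.6782, -0.569 ]]), 't': array([-446.1379,  272.6663, 1289.2728])}
wrist {'fx': 286.62479577511994, 'fy': 286.62479577511994, 'cx': 314.92962579567836, 'cy': 200.33689620734668, 'k1': -0.004067077285857706, 'mount': array([[  -0.0004,   -0.3102,    0.9507, -142.6186],
       [   1.    ,    0.0011,    0.0008,   -0.8438],
       [  -0.0013,    0.9507,    0.3102,  -80.3969],
       [   0.    ,    0.    ,    0.    ,    1.    ]])}
```

View pics/scene0.png

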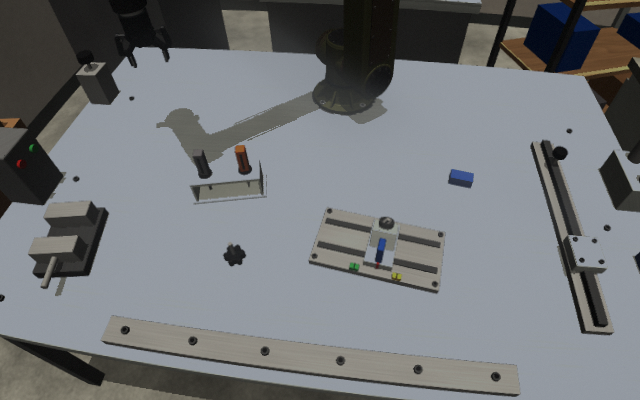

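View pics/side0.png

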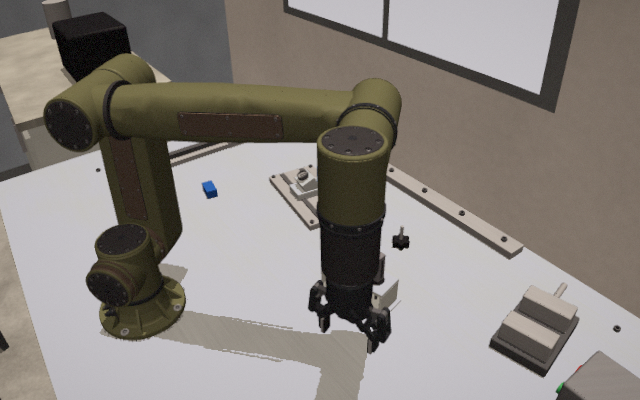

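The scene view shows the fixture near (378,248), with the green tab at (354,267), yellow tab at (396,277), fin at (381,248) and screw at (386,222). The stand is near (230,180), with the orange handle at (242,158) and the grey one at (202,165). The side view is mostly blocked by the arm. Next I'll get coarse positions.

```bash
cat > h.py <<'E'
import numpy as np, cv2
from workcell import ctrl
np.set_printoptions(precision=3,suppress=True)
def cam(n,s=None):
    m=ctrl.camera_model(n)
    if n=='wrist':
        s=s or ctrl.state(); T=np.eye(4); T[:3,:3]=s['tcp_rot']; T[:3,3]=s['ee_pos']
        W=T@np.array(m['mount']); R=W[:3,:3].T; t=-R@W[:3,3]
    else: R=np.array(m['R']); t=np.array(m['t'])
    return m,R,t
def ray(c,uv):
    m,R,t=c; x=(uv[0]-m['cx'])/m['fx']; y=(uv[1]-m['cy'])/m['fy']; a,b=x,y
    for _ in range(10):
        k=1+m['k1']*(a*a+b*b); a,b=x/k,y/k
    return -R.T@t, R.T@np.array([a,b,1.])
def plane(c,uv,z):
    o,d=ray(c,uv); return o+d*(z-o[2])/d[2]
def proj(c,X):
    m,R,t=c; p=R@np.asarray(X,float)+t; a,b=p[:2]/p[2]; k=1+m['k1']*(a*a+b*b)
    return np.array([m['fx']*a*k+m['cx'],m['fy']*b*k+m['cy']])
def blobs(im,name,amin=8):
    h=cv2.cvtColor(im,cv2.COLOR_RGB2HSV)
    lo,hi=dict(green=((50,100,50),(75,255,255)),yellow=((24,130,80),(34,255,255)),blue=((108,110,40),(125,255,255)),
      orange=((5,150,80),(17,255,255)),red=((0,150,60),(4,255,255)))[name]
    mk=cv2.inRange(h,lo,hi)
    n,l,st,ce=cv2.connectedComponentsWithStats(mk)
    return [(ce[i],st[i]) for i in range(1,n) if st[i][4]>=amin]
def snap(n,f):
    s=ctrl.state(); im=ctrl.grab_frame(n); cv2.imwrite(f'pics/{f}.png',im[...,::-1]); return im,cam(n,s)
E
python3 - <<'E'
from h import *
im=cv2.imread('pics/scene0.png')[...,::-1].copy(); c=cam('scene')
for n,z in(('green',32),('yellow',32),('blue',80),('orange',130),('red',45)):
    for ce,st in blobs(im,n): 
        if 180<ce[0]<500 and 130<ce[1]<300: print(n,ce,st,plane(c,ce,z))
for p in((328,209),(446,230),(440,289),(310,258)): print(p,plane(c,p,20))
print('screw',plane(c,(386,222),85))
print('stand',plane(c,(265,162),74),plane(c,(192,184),74),plane(c,(266,196),0),plane(c,(195,203),0), 'handle tops',plane(c,(240,148),158),plane(c,(200,153),158))
print('knob',plane(c,(234,255),20))
E
```

```text
green [353.87  266.065] [350 263   9   7  46] [707.515  89.53   32.   ]
yellow [396.159 275.773] [392 273   9   7  44] [722.081 190.662  32.   ]
blue [461.592 175.056] [450 169  24  13 196] [424.978 358.917  80.   ]
blue [380.241 249.204] [376 238  10  24 137] [682.949 146.766  80.   ]
orange [239.869 148.77 ] [236 145   9   8  61] [ 443.631 -243.185  130.   ]
(328, 209) [535.787   6.609  20.   ]
(446, 230) [568.856 320.327  20.   ]
(440, 289) [739.217 295.426  20.   ]
(310, 258) [691.082 -19.549  20.   ]
screw [607.563 157.507  85.   ]
stand [ 432.572 -183.548   74.   ] [ 534.773 -363.397   74.   ] [ 495.12  -176.467    0.   ] [ 543.405 -372.926    0.   ] handle tops [ 468.449 -230.939  158.   ] [ 497.41  -330.446  158.   ]
knob [ 705.507 -209.221   20.   ]
```

drive_tool(targets=[[[-1,-0.03,0.2,0.33,0,0,0],[-1,-0.05,0.4,0.66,0,0,0],[-1,-0.05,0.5,0.83,0,0,0]]])

```text
t: 0.45
ee_pos: [301.8, -457.4, 236.8]
tcp_rot: [[0.0, -0.388, 0.922], [0.001, 0.922, 0.388], [-1.0, 0.001, 0.001]]
ft_force: [1.0, 0.1, 1.0]
grip_width: 85.2
```

drive_tool(targets=[[[-1,-0.03,0.2,0.33,0,0,0],[-1,-0.05,0.4,0.66,0,0,0],[-1,-0.05,0.5,0.83,0,0,0]]])

```text
t: 0.75
ee_pos: [371.8, -361.1, 243.3]
tcp_rot: [[0.001, -0.39, 0.921], [0.001, 0.921, 0.39], [-1.0, 0.001, 0.001]]
ft_force: [-0.0, 0.4, 0.0]
grip_width: 85.3
```

drive_tool(targets=[[[-1,-0.03,0.2,0.33,0,0,0],[-1,-0.05,0.4,0.66,0.02,0,0],[-1,-0.05,0.5,0.83,0.05,0,0],[-1,-0.05,0.5,0.83,0.05,0,0]]])

```text
t: 1.15
ee_pos: [441.6, -264.7, 248.9]
tcp_rot: [[0.001, -0.293, 0.956], [0.002, 0.956, 0.293], [-1.0, 0.002, 0.001]]
ft_force: [0.2, 0.1, -0.3]
grip_width: 85.3
```

```bash
cat >> h.py <<'E'
def yawR(deg,tilt=0):
    "tool down, tool z at yaw deg"
    a=np.radians(deg); z=np.array([np.cos(a),np.sin(a),0]); x=np.array([0,0,-1.]); return np.c_[x,np.cross(z,x),z]
def go(pos,R):
    from scipy.spatial.transform import Rotation as Q
    s=ctrl.state(); A=np.array(s['tcp_rot']); d=A.T@(np.array(pos)-s['ee_pos'])/120
    print('shift',d,'turn',Q.from_matrix(A.T@R).as_rotvec(degrees=True)/120,'| t',round(s['t'],2),'pos',np.array(s['ee_pos']),'j',np.array(s['joints']),'F',np.array(s['ft_force']),'w',round(s['grip_width'],1))
E
python3 - <<'E'
from h import *
im,c=snap('wrist','w1'); go([440,-275,250],yawR(16.2))
print(blobs(im,'orange'))
E
```

```text
shift [-0.008 -0.071 -0.029] turn [ 0.007  0.    -0.001] | t 1.2 pos [ 440.813 -265.873  249.068] j [-0.152 -0.184 -0.095 -0.002 -1.66  -1.12 ] F [ 0.113 -0.722  0.724] w 85.2
[(array([340.218, 240.108]), array([326, 227,  29,  25, 499], dtype=int32))]
```

View pics/w1.png

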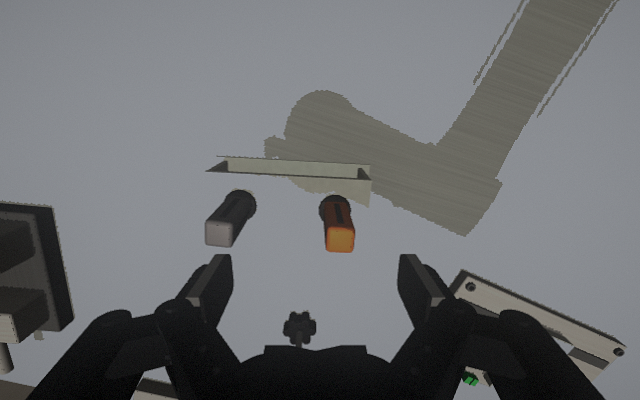

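The wrist view shows the orange handle top at about (340,241), the grey one at (219,233), the stand edge along row 165, and the knob at (300,327). Next I'll fit the square handle tops.

Run:
```python
from h import *
im=cv2.imread('pics/w1.png')[...,::-1].copy()
s=ctrl.state(); c=cam('wrist',s)
h=cv2.cvtColor(im,cv2.COLOR_RGB2HSV)
mo=((h[...,2]>190)&(h[...,1]>100)&(h[...,0]<25)).astype('uint8')
mo[:, :300]=0
print(mo.sum(), h[240,340],h[210,337],h[233,219],h[210,235])
g=((abs(h[...,2].astype(int)-h[233,219,2])<25)).astype('uint8'); z=np.zeros_like(g); z[215:252,198:240]=g[215:252,198:240]
for n,m in(('or',mo),('gr',z)):
    cs,_=cv2.findContours(m,cv2.RETR_EXTERNAL,cv2.CHAIN_APPROX_NONE); k=max(cs,key=cv2.contourArea)
    P=np.array([plane(c,q,158)[:2] for q in k[:,0]],'float32'); print(n,cv2.boundingRect(k),cv2.contourArea(k),cv2.minAreaRect(P))
print('stand edge',plane(c,(217,157),74),plane(c,(370,166),74),plane(c,(299,328),27))
print('green',[ (ce,plane(c,ce,32)) for ce,_ in blobs(im,'green')])
```

```text
0 [ 18 159 138] [15 13 39] [ 10  20 115] [ 0  6 45]Traceback (most recent call last):
  File "<stdin>", line 10, in <module>
ValueError: max() iterable argument is empty
```

Run:
```python
from h import *
im=cv2.imread('pics/w1.png')[...,::-1].copy()
s=ctrl.state(); c=cam('wrist',s)
h=cv2.cvtColor(im,cv2.COLOR_RGB2HSV)
print(im[225:256:3,340].tolist()); print(im[240,318:362:3].tolist()); print(h[215:250:3,219,2],h[233,200:240:3,2])
mo=((h[...,1]>120)&(h[...,0]<25)&(h[...,2]>150)).astype('uint8')
g=(h[...,2]>85).astype('uint8'); z=np.zeros_like(g); z[220:246,205:234]=g[220:246,205:234]
for n,m in(('or',mo),('gr',z)):
    cs,_=cv2.findContours(m,cv2.RETR_EXTERNAL,cv2.CHAIN_APPROX_NONE)
    if not cs: print(n,'none');continue
    k=max(cs,key=cv2.contourArea)
    P=np.array([plane(c,q,158)[:2] for q in k[:,0]],'float32'); print(n,cv2.boundingRect(k),cv2.contourArea(k),cv2.minAreaRect(P))
print('stand edge',plane(c,(217,157),74),plane(c,(370,166),74),plane(c,(299,328),27))
print('green',[ (ce,plane(c,ce,32)) for ce,_ in blobs(im,'green')])
```

```text
[[63, 45, 39], [139, 74, 43], [138, 103, 52], [140, 107, 55], [137, 103, 52], [138, 104, 52], [139, 102, 53], [138, 98, 50], [139, 97, 51], [139, 102, 83], [140, 143, 148]]
[[142, 145, 150], [141, 143, 148], [118, 117, 118], [130, 74, 45], [139, 99, 51], [137, 103, 51], [140, 105, 55], [137, 104, 52], [138, 101, 51], [138, 101, 52], [138, 100, 52], [138, 93, 47], [133, 120, 123], [140, 143, 149], [139, 141, 147]]
[ 43  47  64 101 118 115 115 111 110 109  93 147] [149 149  95 109 112 112 112 116 116 119  90  41  44  98]
or none
gr (205, 220, 27, 26) 554.5 ((492.9277038574219, -340.9596252441406), (24.489627838134766, 22.839794158935547), 10.347134590148926)
stand edge [ 447.062 -378.249   74.   ] [ 406.444 -212.232   74.   ] [ 686.718 -216.398   27.   ]
green [(array([470.931, 380.736]), array([702.76 ,  87.515,  32.   ]))]
```

drive_tool(targets=[[[-1,0.05,0.32,0.25,0.07,0,0],[-1,0.1,0.64,0.5,0.14,0,0],[-1,0.15,0.96,0.76,0.21,0,0],[-1,0.15,0.96,0.76,0.21,0,0]]])

```text
t: 1.6
ee_pos: [494.4, -126.9, 230.3]
tcp_rot: [[-0.001, 0.143, 0.99], [0.002, 0.99, -0.143], [-1.0, 0.002, -0.001]]
ft_force: [0.3, -0.4, 0.1]
grip_width: 85.2
```

drive_tool(targets=[[[-1,0,0.4,0.09,0,0,0],[-1,0,0.8,0.18,0,0,0],[-1,0,0.8,0.18,0,0,0]]])

```text
t: 1.9
ee_pos: [530.2, -31.8, 229.2]
tcp_rot: [[-0.003, 0.139, 0.99], [0.003, 0.99, -0.139], [-1.0, 0.002, -0.003]]
ft_force: [0.5, 0.1, -0.7]
grip_width: 85.5
```

drive_tool(targets=[[[-1,0,0.4,0.09,0,0,0],[-1,0,0.8,0.18,0,0,0],[-1,0,0.8,0.18,0,0,0]]])

```text
t: 2.2
ee_pos: [565.6, 63.0, 227.6]
tcp_rot: [[-0.005, 0.136, 0.991], [0.003, 0.991, -0.136], [-1.0, 0.002, -0.005]]
ft_force: [-0.7, -0.5, -1.0]
grip_width: 85.8
```

drive_tool(targets=[[[-1,0,0.4,0.09,0,0,0],[-1,0,0.8,0.18,0,0,0],[-1,0,0.8,0.18,0,0,0],[-1,0,0.8,0.18,0,0,0]]])

```text
t: 2.6
ee_pos: [600.2, 154.6, 226.7]
tcp_rot: [[-0.007, 0.135, 0.991], [0.001, 0.991, -0.135], [-1.0, 0.0, -0.007]]
ft_force: [0.0, -0.9, -0.6]
grip_width: 85.3
```

Run:
```python
from h import *
im,c=snap('wrist','w2'); go([600,145,230],yawR(-8.2))
for n,z in(('green',32),('yellow',32),('blue',80),('red',45)):
    for ce,st in blobs(im,n): print(n,ce,st,plane(c,ce,z))
```

```text
shift [-0.022 -0.074  0.008] turn [ 0.003 -0.003 -0.   ] | t 2.65 pos [600.186 153.923 227.433] j [ 0.571  0.096  0.138 -0.005 -1.616 -2.279] F [0.318 0.163 1.047] w 85.6
green [273.062 260.062] [270 256   8   9  64] [703.532  83.856  32.   ]
green [282.096 260.137] [278 256   9  10  73] [705.249  95.702  32.   ]
yellow [350.642 260.955] [347 257   8   9  67] [718.689 185.625  32.   ]
yellow [359.214 261.411] [356 257   8   9  56] [720.902 196.842  32.   ]
blue [319.088 266.691] [312 253  15  28 363] [693.235 146.014  80.   ]
```

View pics/w2.png

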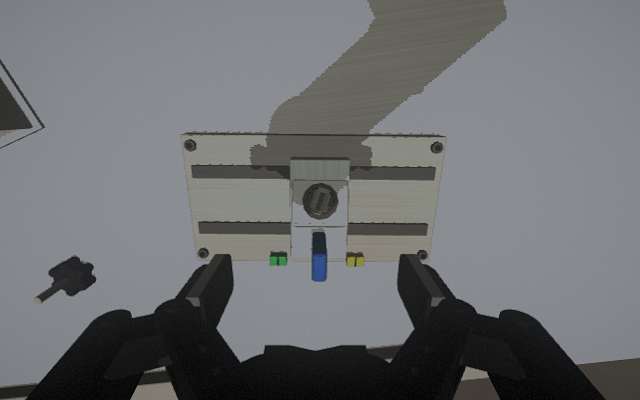

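The wrist view shows the green tab line at (277.5,260), the yellow at (355,261), the fin top at about (319,267), and the screw at (320,201) with its slot about 20° off the vertical. The pointer is hidden behind the fin. I'll compute the geometry, then flip the tool so the camera sits on the far side.

Run:
```python
from h import *
im=cv2.imread('pics/w2.png')[...,::-1].copy(); c=cam('wrist')
a=np.radians(-8.4); X=np.array([np.cos(a),np.sin(a)]); Y=np.array([-X[1],X[0]])
A=[plane(c,p,20)[:2] for p in((181,133),(445,136),(190,261),(435,261))]
for q in A: print('corner',q,q@X,q@Y)
for z in (95,100,105):
    P=[plane(c,p,z)[:2] for p in((319.5,253),(319.5,281),(312,266),(327.5,266))]
    print(z,'fin',[(round(q@X,1),round(q@Y,1)) for q in P],'len',np.linalg.norm(P[0]-P[1]),'thk',np.linalg.norm(P[2]-P[3]))
for p,z in(((277.6,260),32),((354.8,261.2),32)): q=plane(c,p,z)[:2]; print('tab',q,q@X,q@Y)
# screw head detail
cv2.imwrite('pics/w2s.png',cv2.resize(im[170:290,260:380],None,fx=5,fy=5,interpolation=cv2.INTER_CUBIC)[...,::-1])
```

```text
corner [527.472   1.66 ] 521.5707152145106 78.69679847284566
corner [573.678 314.34 ] 521.6036173309038 394.7722491396736
corner [696.447 -33.582] 693.881829554966 68.51699718306189
corner [742.312 300.998] 690.3781678636116 406.2084875762887
95 fin [(np.float64(639.6), np.float64(244.8)), (np.float64(674.2), np.float64(245.4)), (np.float64(655.4), np.float64(236.9)), (np.float64(655.3), np.float64(253.8))] len 34.660538797594846 thk 16.88319959393167
100 fin [(np.float64(636.9), np.float64(244.7)), (np.float64(670.9), np.float64(245.2)), (np.float64(652.5), np.float64(236.9)), (np.float64(652.3), np.float64(253.5))] len 34.03149771905592 thk 16.57679275635268
105 fin [(np.float64(634.2), np.float64(244.6)), (np.float64(667.6), np.float64(245.1)), (np.float64(649.5), np.float64(236.9)), (np.float64(649.4), np.float64(253.2))] len 33.40245664051699 thk 16.270385918773716
tab [704.758  88.909] 684.2097424602205 190.90861525095897
tab [720.482 190.368] 684.9435427431799 293.5760784959905
```

View pics/w2s.png

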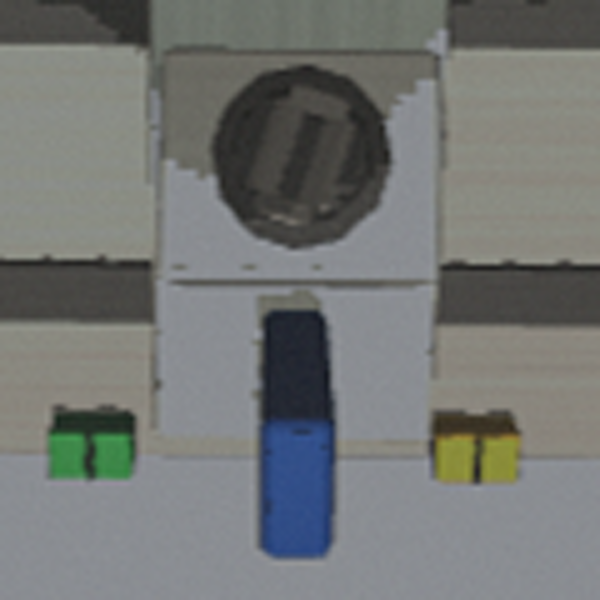

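The crop shows the slot running from lower-left to upper-right, about 15–20° off the fixture's x. The carriage is midway between the tabs. Geometry agrees with fin top z=105, fin at about (680,147) and green line v=190.9, so the slide is about −54 mm. Now I'll flip and move over the fin.

drive_tool(targets=[[[-1,0.1,0.01,0.2,-0.07,0,0],[-1,0.2,0.02,0.4,-0.14,0,0],[-1,0.3,0.03,0.6,-0.21,0,0],[-1,0.3,0.03,0.67,-0.28,0,0],[-1,0.3,0.03,0.67,-0.35,0,0],[-1,0.3,0.03,0.67,-0.42,0,0],[-1,0.3,0.03,0.67,-0.49,0,0],[-1,0.3,0.03,0.67,-0.56,0,0],[-1,0.3,0.03,0.67,-0.63,0,0],[-1,0.3,0.03,0.67,-0.7,0,0],[-1,0.3,0.03,0.67,-0.75,0,0]]])

```text
t: 3.75
ee_pos: [680.1, 144.2, 192.1]
tcp_rot: [[-0.004, -0.991, 0.133], [0.002, 0.133, 0.991], [-1.0, 0.005, 0.001]]
ft_force: [-0.2, -0.9, -0.2]
grip_width: 85.6
```

drive_tool(targets=[[[-1,0.05,0,0,-0.07,0,0],[-1,0.1,0,0,-0.14,0,0],[-1,0.15,0,0,-0.21,0,0],[-1,0.2,0,0,-0.28,0,0],[-1,0.25,0,0,-0.35,0,0],[-1,0.3,0,0,-0.42,0,0],[-1,0.3,0,0,-0.49,0,0],[-1,0.3,0,0,-0.56,0,0],[-1,0.3,0,0,-0.63,0,0],[-1,0.3,0,0,-0.7,0,0],[-1,0.3,0,0,-0.74,0,0],[-1,0.3,0,0,-0.74,0,0]]])

```text
t: 4.95
ee_pos: [680.0, 142.2, 157.2]
tcp_rot: [[-0.003, -0.155, -0.988], [0.002, -0.988, 0.155], [-1.0, -0.002, 0.004]]
ft_force: [-0.6, 0.8, -0.2]
grip_width: 85.4
```

Run:
```python
from h import *
im,c=snap('wrist','w3'); go([680,147,67],yawR(171.6))
for n,z in(('green',32),('yellow',32),('blue',105),('red',45)):
    for ce,st in blobs(im,n): print(n,ce,st,plane(c,ce,z))
```

```text
shift [ 0.751 -0.036  0.003] turn [-0.005  0.002  0.001] | t 5.0 pos [680.026 142.478 157.061] j [ 0.491  0.297  0.239 -0.004 -1.515  0.922] F [0.427 0.065 0.584] w 85.4
green [359.192 157.455] [354 151  12  15 156] [706.881  95.082  32.   ]
green [371.934 157.434] [367 150  11  15 136] [705.077  83.289  32.   ]
yellow [249.712 158.968] [245 152  11  15 125] [721.198 196.78   32.   ]
yellow [262.203 158.439] [257 152  11  14 148] [719.887 185.078  32.   ]
blue [307.222 216.766] [297 196  21  42 816] [683.638 146.173 105.   ]
red [308.5 175. ] [306 173   6   5  30] [700.515 143.907  45.   ]
```

View pics/w3.png

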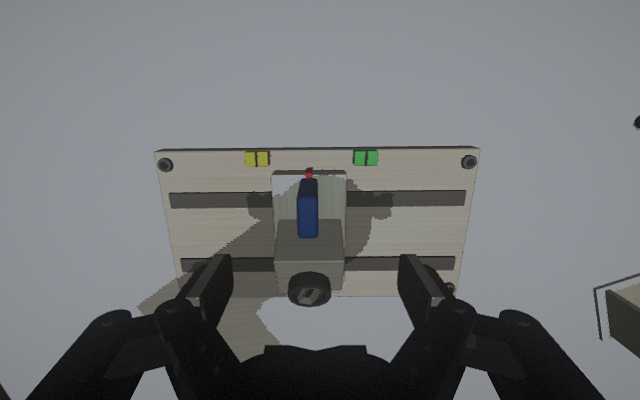

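The flipped view shows everything: red pointer at (308.5,175), green line at (365.5,157), yellow at (256,159), fin at (308,210). The pointer is at v=244.7 and the green line at v=191.4. Next I'll descend and pinch.

drive_tool(targets=[[[-1,0.25,-0.036,0,-0.005,0,0],[-1,0.5,-0.036,0,-0.005,0,0],[-1,0.75,-0.036,0,-0.005,0,0],[-1,0.75,-0.036,0,-0.005,0,0],[1,0.75,-0.036,0,-0.005,0,0],[1,0.75,-0.036,0,-0.005,0,0],[1,0.75,-0.036,0,-0.005,0,0],[1,0.75,-0.036,0,-0.005,0,0],[1,0.75,-0.036,0,-0.005,0,0],[1,0.75,-0.036,0,-0.005,0,0]]], grip_force=40)

```text
t: 6.0
ee_pos: [680.9, 147.3, 68.2]
tcp_rot: [[-0.002, -0.146, -0.989], [0.003, -0.989, 0.146], [-1.0, -0.003, 0.002]]
ft_force: [0.3, 2.2, 3.5]
grip_width: 15.4
```

```bash
cat >> h.py <<'E'
def mark(f):
    im,c=snap('wrist',f); a=np.radians(-8.3); Y=np.array([-np.sin(a),np.cos(a)]); v={}
    for n,z in(('green',32),('yellow',32),('red',45)):
        b=blobs(im,n,15)
        if not b: print(n,'not seen'); continue
        lo=min(q[1][0] for q in b); hi=max(q[1][0]+q[1][2]-1 for q in b); r=np.mean([q[0][1] for q in b])
        p=plane(c,((lo+hi)/2,r),z)[:2]; v[n]=p@Y; print(n,lo,hi,r,p,'v',v[n])
    if 'red' in v and 'green' in v: print('pointer-green',v['red']-v['green'])
E
python3 - <<'E'
from h import *
go([680,147,67],yawR(171.7)); mark('w4')
E
```

```text
shift [0.01  0.004 0.007] turn [-0.001  0.001  0.001] | t 6.0 pos [680.874 147.305  68.231] j [ 0.497  0.331  0.118 -0.003 -1.358  0.927] F [0.312 2.223 3.497] w 15.4
green 380 414 182.19102564102565 [705.918  89.237] v 190.20544691487262
yellow 221 254 182.53096164977472 [720.494 190.784] v 292.7931444175147
red 311 319 209.0 [700.044 143.315] v 242.86936200491982
pointer-green 52.6639150900472
```

drive_tool(targets=[[[1,0,0.07,0,0,0,0],[1,0,0.15,0,0,0,0],[1,0,0.23,0,0,0,0],[1,0,0.31,0,0,0,0],[1,0,0.38,0,0,0,0],[1,0,0.42,0,0,0,0],[1,0,0.439,0,0,0,0],[1,0,0.439,0,0,0,0]]])

```text
t: 6.85
ee_pos: [673.4, 96.1, 68.2]
tcp_rot: [[-0.001, -0.146, -0.989], [0.004, -0.989, 0.146], [-1.0, -0.004, 0.001]]
ft_force: [0.9, 4.7, 1.5]
grip_width: 15.7
```

Run:
```python
from h import *
go([673,95,67],yawR(171.7)); mark('w5')
```

```text
shift [0.01  0.01  0.002] turn [-0.001  0.001  0.002] | t 6.85 pos [673.377  96.098  68.238] j [ 0.433  0.288  0.066 -0.004 -1.348  0.993] F [0.92  4.705 1.466] w 15.7
green 301 333 182.26274472107406 [705.815  88.971] v 189.92830464696053
yellow 140 175 182.45282326770163 [720.468 190.888] v 292.89275366118875
red 311 319 209.0 [692.563  92.151] v 191.16155582914655
pointer-green 1.2332511821860237
```

drive_tool(targets=[[[1,0,0.01,0,0,0,0],[1,0,0.018,0,0,0,0],[1,0,0.018,0,0,0,0],[1,0,0.018,0,0,0,0]]])

```text
t: 7.3
ee_pos: [673.2, 95.0, 68.3]
tcp_rot: [[-0.0, -0.145, -0.989], [0.005, -0.989, 0.145], [-1.0, -0.005, 0.001]]
ft_force: [1.7, 5.1, 1.2]
grip_width: 15.6
```

Run:
```python
from h import *
go([673,95,67],yawR(171.7)); mark('w6')
im=cv2.imread('pics/w6.png')
cv2.imwrite('pics/w6c.png',cv2.resize(im[160:235,270:360],None,fx=8,fy=8,interpolation=cv2.INTER_NEAREST))
```

```text
shift [0.011 0.    0.002] turn [-0.     0.     0.002] | t 7.3 pos [673.248  94.973  68.276] j [ 0.431  0.287  0.064 -0.005 -1.347  0.995] F [1.653 5.056 1.186] w 15.6
green 299 332 182.26239721695129 [705.835  88.854] v 189.81485418766252
yellow 139 173 182.50539568345323 [720.375 190.882] v 292.8731206580397
red 311 319 209.0 [692.432  91.061] v 190.06359797209723
pointer-green 0.24874378443470846
```

View pics/w6c.png

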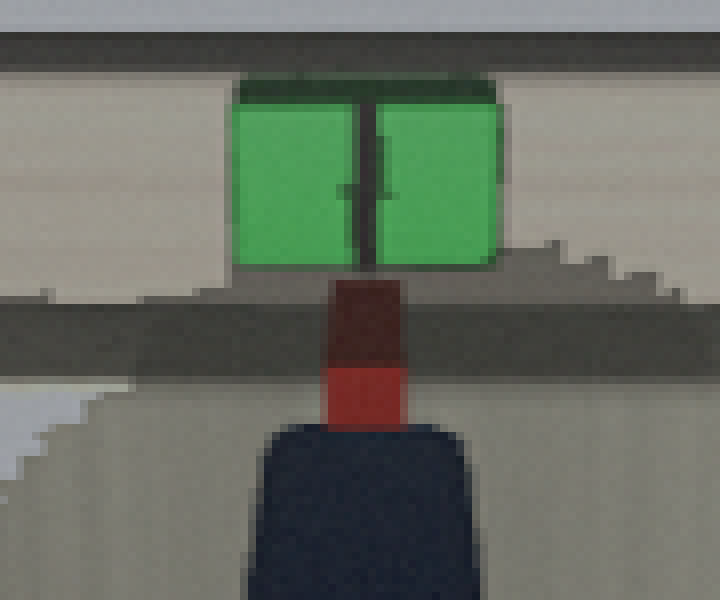

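The pointer (column 45.9 of the crop) lines up with the black line (46.0), within about 0.2 mm. I'll relax the side load, open, and lift.

drive_tool(targets=[[[1,0,0,0,0,0,0],[1,0,0,0,0,0,0],[-1,0,0,0,0,0,0],[-1,0,0,0,0,0,0],[-1,0,0,0,0,0,0],[-1,0,0,0,0,0,0],[-1,0,0,0,0,0,0],[-1,-0.25,0,0,0,0,0],[-1,-0.5,0,0,0,0,0],[-1,-0.7,0,0,0,0,0],[-1,-0.7,0,0,0,0,0]]])

```text
t: 8.45
ee_pos: [675.1, 94.6, 157.7]
tcp_rot: [[0.007, -0.145, -0.989], [0.006, -0.989, 0.145], [-1.0, -0.007, -0.006]]
ft_force: [-0.1, 0.5, 1.1]
grip_width: 85.3
```

Run:
```python
from h import *
go([590,105,210],yawR(171.7)); mark('w7')
```

```text
shift [-0.441  0.014  0.712] turn [-0.    -0.003  0.004] | t 8.45 pos [675.112  94.627 157.672] j [ 0.43   0.252  0.186 -0.003 -1.496  0.995] F [-0.076  0.499  1.07 ] w 85.3
green 305 327 161.1790442890443 [705.923  88.908] v 189.881321277855
yellow 196 219 161.45925215723872 [720.314 190.641] v 292.6260258610358
red 313 318 177.96153846153845 [692.961  91.183] v 190.26163764798727
pointer-green 0.38031637013227737
```

The mark held after release, with the pointer about 0.1–0.4 mm from the green line. Next I'll triangulate the screw head from w2 and w3, shift it by the slide, and refine the orange handle.

Run:
```python
from h import *
def RR(l): 
    u,_,v=np.linalg.svd(np.array(l)); return u@v
S2=dict(ee_pos=np.array([600.186,153.923,227.433]),tcp_rot=RR([[-.007,.135,.991],[.001,.991,-.135],[-1,0,-.007]]))
S3=dict(ee_pos=np.array([680.026,142.478,157.061]),tcp_rot=RR([[-.003,-.155,-.988],[.002,-.988,.155],[-1,-.002,.004]]))
S1=dict(ee_pos=np.array([440.813,-265.873,249.068]),tcp_rot=RR([[.001,-.293,.956],[.002,.956,.293],[-1,.002,.001]]))
def head(f,roi,th):
    im=cv2.imread(f'pics/{f}.png'); g=cv2.cvtColor(im,cv2.COLOR_BGR2GRAY); y0,y1,x0,x1=roi
    m=(cv2.GaussianBlur(g,(3,3),0)[y0:y1,x0:x1]<th).astype('uint8'); m=cv2.morphologyEx(m,cv2.MORPH_CLOSE,np.ones((5,5)))
    cs,_=cv2.findContours(m,0,1); k=max(cs,key=cv2.contourArea); e=cv2.fitEllipse(k)
    print(f,e[0][0]+x0,e[0][1]+y0,e[1:],cv2.contourArea(k)); return g,(e[0][0]+x0,e[0][1]+y0)
g2,p2=head('w2',(176,228,295,347),80); g3,p3=head('w3',(262,315,280,340),60)
c2,c3=cam('wrist',S2),cam('wrist',S3)
def tri(p,q):
    o,d=ray(c2,p); o2,d2=ray(c3,q); A=np.c_[d,-d2]; s=np.linalg.lstsq(A,o2-o,rcond=None)[0]; a,b=o+d*s[0],o2+d2*s[1]; return (a+b)/2,np.linalg.norm(a-b)
X,g=tri(p2,p3); print('head',X,g,'slot pix guess',tri((320.8,201.4),(307,294)))
print(np.array2string(g2[183:220:2,300:342:2])); 
print(np.array2string(g3[280:306:2,286:334:2]))
# orange
im=cv2.imread('pics/w1.png')[...,::-1].copy(); h=cv2.cvtColor(im,cv2.COLOR_RGB2HSV)
m=((im[...,0]>122)&(h[...,1]>110)&(im[...,1]>85)).astype('uint8'); cs,_=cv2.findContours(m,0,1); k=max(cs,key=cv2.contourArea); c1=cam('wrist',S1)
print('orange',cv2.boundingRect(k),cv2.minAreaRect(np.array([plane(c1,q,158)[:2] for q in k[:,0]],'float32')))
```

```text
w2 319.67659187316895 200.3645782470703 ((34.23003005981445, 34.96721267700195), 22.22233009338379) 937.5
w3 308.8853244781494 288.47769927978516 ((34.38471221923828, 43.8758544921875), 89.44938659667969) 1179.0
head [612.169 157.814  89.344] 1.1563352604611672 slot pix guess (array([611.426, 159.175,  95.673]), np.float64(0.7175708346180212))
[[103 105 104 103 104 105 105 103 105  73  47  48  96 106 108 105 108 106
  107 105 108]
 [104 103 104 104 103  96  46  42  47  46  46  46  46  45  54  95 105 104
  102 103 104]
 [103 105 107 108  87  44  46  45  46  56  64  56  46  48  46  47  93 107
  104 106 105]
 [105 103 105  86  41  47  44  39  49  68  75  79  76  71  54  47  43  99
  106 104 142]
 [103 107  97  44  50  43  46  49  64  69  73  78  78  74  77  50  45  42
  107 129 141]
 [106 106  69  45  41  46  46  62  66  73  59  40  54  72  73  38  43  47
   59 129 142]
 [104 106  50  49  44  46  47  64  70  72  53  46  58  67  64  67  39  48
   42 143 140]
 [105  83  46  46  47  45  55  67  71  66  47  48  64  64  71  60  46  47
   42 132 140]
 [110  68  48  42  48  47  60  68  69  62 
[... 1680 characters left out ...]
66  58  38  36  40  71  73  71  66  45
   44  34  46  45  43 141]
 [124  43  42  33  33  34  69  71  57  53  38  34  67  73  69  71  52  41
   39  34  46  44  50 138]
 [150 124  39  45  32  37  72  62  71  92  91  87  72  68  70  61  40  39
   34  34  43  42 127 147]
 [147 150  78  39  35  35  53  85  87  86  84  86  80  68  66  40  35  37
   39  42  43  88 148 145]
 [144 147 137  79  43  43  50  83  86  91  88  87  88  65  40  39  37  39
   43  43  68 139 146 147]
 [144 146 144 148 140  78  40  41  37  42  51  67  76  42  41  42  40  48
   93 135 150 146 145 146]]
orange (328, 229, 25, 24) ((467.3992919921875, -232.5729522705078), (22.55586051940918, 21.219757080078125), 14.710494995117188)
```

drive_tool(targets=[[[-1,-0.2,0.35,0.15,0,0,0],[-1,-0.38,0.7,0.3,0,0,0],[-1,-0.38,0.985,0.44,0,0,0]]])

```text
t: 8.8
ee_pos: [604.5, -16.3, 201.9]
tcp_rot: [[0.007, -0.145, -0.989], [0.006, -0.989, 0.145], [-1.0, -0.007, -0.006]]
ft_force: [1.0, -0.1, 0.3]
grip_width: 85.5
```

drive_tool(targets=[[[-1,0,0.35,0.15,0,0,0],[-1,0,0.7,0.3,0,0,0],[-1,0,0.985,0.44,0,0,0]]])

```text
t: 9.1
ee_pos: [533.4, -127.2, 199.7]
tcp_rot: [[0.006, -0.145, -0.989], [0.006, -0.989, 0.145], [-1.0, -0.007, -0.005]]
ft_force: [0.6, 0.5, 0.0]
grip_width: 85.3
```

drive_tool(targets=[[[-1,0,0.35,0.15,-0.06,0,0],[-1,0,0.7,0.3,-0.12,0,0],[-1,0,0.985,0.44,-0.18,0,0],[-1,0,0.985,0.44,-0.18,0,0]]])

```text
t: 9.5
ee_pos: [461.6, -239.2, 197.9]
tcp_rot: [[0.005, 0.229, -0.973], [0.006, -0.973, -0.229], [-1.0, -0.005, -0.006]]
ft_force: [0.4, -0.5, 0.7]
grip_width: 85.8
```

Run:
```python
from h import *
im,c=snap('wrist','w8'); go([467.4,-232.6,100],yawR(193.3))
h=cv2.cvtColor(im,cv2.COLOR_RGB2HSV)
m=((h[...,1]>110)&(h[...,0]>3)&(h[...,0]<25)&(im[...,0]>60)).astype('uint8'); cs,_=cv2.findContours(m,0,1); k=max(cs,key=cv2.contourArea)
print(cv2.boundingRect(k)); x,y,w,hh=cv2.boundingRect(k)
print(im[y-2:y+hh+2:3,x+w//2].tolist())
```

```text
shift [ 0.815 -0.029 -0.043] turn [-0.002 -0.003  0.002] | t 9.55 pos [ 462.622 -237.839  197.765] j [-0.092 -0.177 -0.18  -0.007 -1.563  1.891] F [ 0.422  0.035 -0.044] w 85.4
(290, 192, 37, 41)
[[35, 33, 34], [34, 36, 38], [61, 43, 34], [89, 55, 39], [112, 63, 41], [123, 68, 41], [121, 66, 38], [120, 66, 40], [120, 65, 40], [118, 65, 38], [118, 65, 41], [118, 64, 40], [116, 62, 38], [116, 64, 41], [92, 62, 49]]
```

View pics/w8.png

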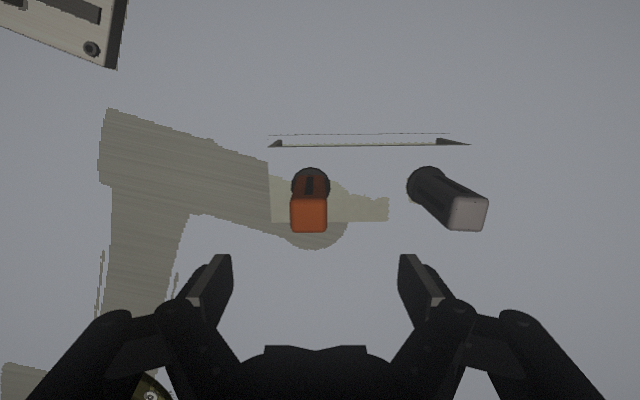

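The orange handle top is squarely below, covering columns 291–327 and rows 195–233, aligned with the jaws. The grey one sits at (468,212), well clear.

Run:
```python
from h import *
p=plane(cam('wrist'),(308.7,213.8),158); print(p); go([p[0],p[1],100],yawR(193.3))
```

```text
[ 471.582 -232.21   158.   ]
shift [ 0.815 -0.025 -0.078] turn [-0.002 -0.003  0.002] | t 9.55 pos [ 462.622 -237.839  197.765] j [-0.092 -0.177 -0.18  -0.007 -1.563  1.891] F [ 0.422  0.035 -0.044] w 85.4
```

drive_tool(targets=[[[-1,0.1,-0.027,-0.06,-0.002,-0.003,0.002],[-1,0.4,-0.027,-0.06,-0.002,-0.003,0.002],[-1,0.7,-0.027,-0.06,-0.002,-0.003,0.002],[-1,0.815,-0.027,-0.06,-0.002,-0.003,0.002],[-1,0.815,-0.027,-0.06,-0.002,-0.003,0.002],[1,0.815,-0.027,-0.06,-0.002,-0.003,0.002],[1,0.815,-0.027,-0.06,-0.002,-0.003,0.002],[1,0.815,-0.027,-0.06,-0.002,-0.003,0.002],[1,0.815,-0.027,-0.06,-0.002,-0.003,0.002],[1,0.815,-0.027,-0.06,-0.002,-0.003,0.002],[1,0.815,-0.027,-0.06,-0.002,-0.003,0.002]]], grip_force=90)

```text
t: 10.65
ee_pos: [470.0, -232.6, 101.2]
tcp_rot: [[0.002, 0.23, -0.973], [0.0, -0.973, -0.23], [-1.0, 0.0, -0.002]]
ft_force: [-0.1, 0.7, 4.7]
grip_width: 24.9
```

drive_tool(targets=[[[1,0,0,0,0,0,0],[1,-0.2,0,0,0,0,0],[1,-0.5,0,0,0,0,0],[1,-0.8,0,0,0,0,0],[1,-0.95,0,0,0,0,0],[1,-0.95,0,0,0,0,0]]])

```text
t: 11.25
ee_pos: [470.6, -233.0, 217.8]
tcp_rot: [[0.006, 0.23, -0.973], [-0.001, -0.973, -0.23], [-1.0, 0.002, -0.006]]
ft_force: [-1.0, -0.5, -1.5]
grip_width: 25.5
```

Run:
```python
from h import *
im,c=snap('wrist','w9'); go([469,-232,215],yawR(193.3))
cv2.imwrite('pics/w9c.png',cv2.resize(im[130:290,220:400],None,fx=4,fy=4,interpolation=cv2.INTER_CUBIC)[...,::-1])
```

```text
shift [ 0.002 -0.006  0.007] turn [-0.    -0.001  0.   ] | t 11.3 pos [ 469.974 -232.525  215.252] j [-0.076 -0.165 -0.14  -0.001 -1.593  1.879] F [ 0.553 -0.657 -2.889] w 24.7
```

View pics/w9c.png

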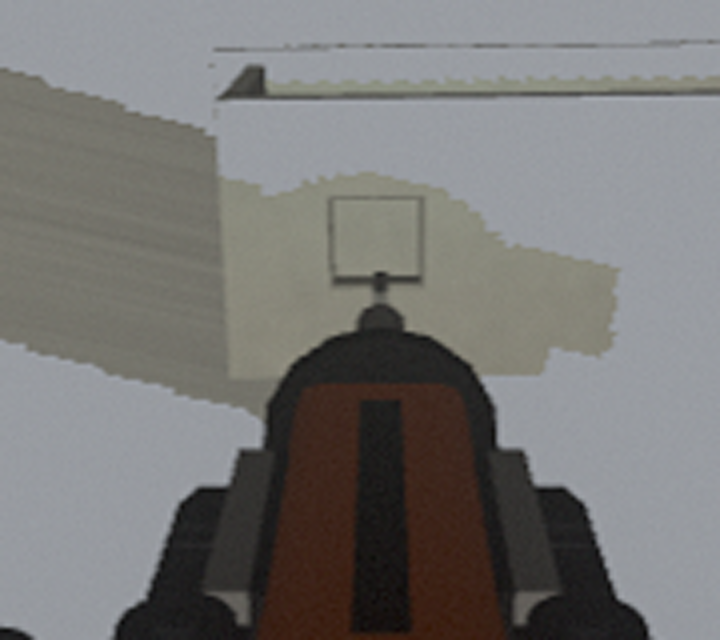

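The crop shows the blade tip at about (380,275), seen edge-on: narrow across tool y and wide along tool z. So the driver's x is parallel to tool z, and the driver hangs straight. Now I'll carry it to the screw and work out the pre-insert pose.

drive_tool(targets=[[[1,-0.05,-0.25,-0.13,0,0,0],[1,-0.1,-0.55,-0.28,0,0,0],[1,-0.1,-0.85,-0.43,0,0,0],[1,-0.1,-0.88,-0.45,0,0,0]]])

```text
t: 11.7
ee_pos: [498.2, -113.9, 224.8]
tcp_rot: [[-0.001, 0.233, -0.972], [0.002, -0.972, -0.233], [-1.0, -0.002, 0.0]]
ft_force: [-0.6, -0.1, -1.9]
grip_width: 25.0
```

drive_tool(targets=[[[1,0,-0.25,-0.13,0,0,0],[1,0,-0.55,-0.28,0,0,0],[1,0,-0.85,-0.43,0,0,0],[1,0,-0.88,-0.45,0,0,0]]])

```text
t: 12.1
ee_pos: [525.7, 4.4, 222.0]
tcp_rot: [[-0.005, 0.237, -0.972], [0.002, -0.972, -0.237], [-1.0, -0.003, 0.004]]
ft_force: [-0.0, 0.0, -3.1]
grip_width: 25.2
```

```bash
cat >> h.py <<'E'
a=np.radians(-8.3); FX=np.array([np.cos(a),np.sin(a),0]); FY=np.array([-np.sin(a),np.cos(a),0]); t24=np.radians(24)
N=-np.sin(t24)*FX+np.array([0,0,np.cos(t24)]); E1=np.cos(t24)*FX+np.array([0,0,np.sin(t24)])
def screwR(phi):
    "tool frame: x=-N, z=-(slot dir), phi deg in the face from E1 to FY"
    p=np.radians(phi); z=-(E1*np.cos(p)+FY*np.sin(p)); return np.c_[-N,np.cross(z,-N),z]
def onface(c,uv,S):
    o,d=ray(c,uv); return o+d*(((S-o)@N)/(d@N))
TIP=np.array([91.2,0,0])
E
python3 - <<'E'
from h import *
u,_,v=np.linalg.svd(np.array([[-.007,.135,.991],[.001,.991,-.135],[-1,0,-.007]]))
c2=cam('wrist',dict(ee_pos=np.array([600.186,153.923,227.433]),tcp_rot=u@v))
S=plane(c2,(319.6,201),88); p,q=onface(c2,(322,193),S),onface(c2,(317.5,207),S); d=q-p
print('S old',S,'phi',np.degrees(np.arctan2(d@FY,d@E1)))
phi=np.degrees(np.arctan2(d@FY,d@E1)); S=S+[-7.6,-52.3,0]; print('S',S)
R=screwR(phi); go(S+30*N-R@TIP,R)
E
```

```text
S old [613.695 157.945  88.   ] phi -17.2352920623783
S [606.095 105.645  88.   ]
shift [ 0.195 -0.814 -0.471] turn [0.322 0.206 0.009] | t 12.1 pos [525.674   4.432 221.983] j [ 0.389 -0.155 -0.117 -0.004 -1.612  1.421] F [-0.049  0.031 -3.082] w 25.2
```

drive_tool(targets=[[[1,0,-0.14,-0.08,0.054,0.034,0.001],[1,0,-0.28,-0.16,0.108,0.068,0.003],[1,0,-0.42,-0.24,0.161,0.103,0.005],[1,0,-0.56,-0.32,0.215,0.137,0.006],[1,0.05,-0.7,-0.4,0.268,0.172,0.008],[1,0.1,-0.814,-0.471,0.322,0.206,0.009],[1,0.17,-0.814,-0.471,0.322,0.206,0.009],[1,0.17,-0.814,-0.471,0.322,0.206,0.009]]])

```text
t: 12.9
ee_pos: [556.0, 112.0, 198.0]
tcp_rot: [[0.397, -0.405, -0.824], [-0.06, -0.907, 0.417], [-0.916, -0.116, -0.385]]
ft_force: [0.6, -0.4, -1.4]
grip_width: 24.6
```

Run:
```python
from h import *
im,c=snap('wrist','w10'); S=np.array([606.1,105.6,88]); R=screwR(-17.2); go(S+30*N-R@TIP,R)
s=ctrl.state(); T=np.array(s['tcp_rot']); print('tip pix',proj(c,s['ee_pos']+T@TIP),'slot pix',proj(c,S),'ends',proj(c,S+9*R[:,2]),proj(c,S-9*R[:,2]))
cv2.imwrite('pics/w10c.png',cv2.resize(im[140:240,255:375],None,fx=6,fy=6,interpolation=cv2.INTER_CUBIC)[...,::-1])
```

```text
shift [ 0.01  -0.007  0.002] turn [ 0.001  0.001 -0.001] | t 12.95 pos [556.733 111.884 199.828] j [ 0.742 -0.405 -0.532  0.344 -1.194  0.297] F [-0.378  0.208 -0.775] w 24.9
tip pix [313.065 202.785] slot pix [312.056 192.281] ends [312.051 201.177] [312.061 183.199]
```

View pics/w10c.png

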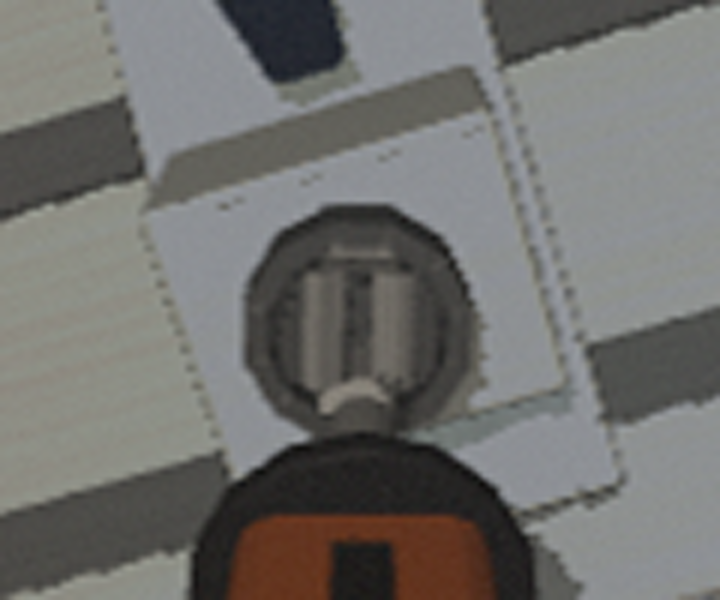

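The slot is vertical in the crop, at x≈357 and y≈265–385. The driver shank comes up at (354,395), nearly in line with the slot. I'll check the numeric profiles for the lateral offset.

Run:
```python
import cv2,numpy as np
np.set_printoptions(linewidth=200)
g=cv2.cvtColor(cv2.imread('pics/w10.png'),cv2.COLOR_BGR2GRAY)
print('cols',list(range(302,328)))
for r in range(178,216): print(r,g[r,302:328])
h=cv2.cvtColor(cv2.imread('pics/w9.png'),cv2.COLOR_BGR2GRAY)
print('w9');
for r in range(195,216): print(r,h[r,302:328])
```

```text
cols [302, 303, 304, 305, 306, 307, 308, 309, 310, 311, 312, 313, 314, 315, 316, 317, 318, 319, 320, 321, 322, 323, 324, 325, 326, 327]
178 [ 61  41  43  48  47  54  62  65  68  66  66  69  69  68  68  68  67  70  71  63  49  45  41  37  67 119]
179 [42 46 49 56 64 64 64 66 69 70 69 68 66 66 67 64 68 74 69 68 70 58 46 42 37 32]
180 [47 54 65 68 67 67 69 69 78 79 70 68 70 67 69 68 74 77 70 66 69 68 67 55 48 42]
181 [62 67 69 68 65 67 66 64 93 98 86 84 83 85 85 84 92 89 73 65 67 66 69 70 60 48]
182 [ 66  67  66  68  66  65  66  77  93 100  98  96  97  99  99  98 108 106  85  65  65  65  68  68  64  66]
183 [69 69 67 67 55 46 55 68 69 69 65 56 63 70 69 70 67 68 69 58 54 65 67 69 64 68]
184 [66 67 64 60 46 44 61 73 72 73 69 69 71 68 69 75 73 72 73 55 40 51 65 65 68 78]
185 [64 58 49 56 78 83 77 78 85 88 73 59 58 61 62 82 91 85 82 75 66 64 68 61 63 69]
186 [ 63  58  50  73 104 109  98  90  92  92  72  60  55  46  43  89 111 108 107  98  95  87  69  57  58  66]
187 [ 59  60  65  79 101 107  98  88  89  92  80  66  57  51  56  93 110 108 109 102  93  84  71  64  59  62]
188 [ 53  57  62  77
[... 4568 characters left out ...]
133 133 134 133  99  52  46  51  48  51  51  53  55  50  44  70 116 135 132 134 133 134 133]
210 [133 131 132 133 133 135 119  80  46  49  49  53  52  51  51  54  49  47  69 117 134 134 134 134 133 132]
211 [132 133 133 134 135 135 121  78  44  50  52  50  47  48  50  50  50  47  56 113 138 134 131 134 136 133]
212 [134 135 132 129 130 131 105  62  36  40  37  34  35  32  34  36  37  39  52 108 131 131 134 131 134 135]
213 [130 130 114  81  66  54  35  31  34  33  34  30  35  33  36  33  38  34  33  29  37  57  89  99 116 129]
214 [79 46 26 30 30 31 34 32 33 36 33 35 36 37 35 34 39 37 34 33 32 30 31 28 28 52]
215 [28 31 33 33 31 34 37 34 37 39 39 37 38 40 38 41 38 38 36 36 34 34 34 35 33 35]
```

The profiles put the blade at column 314.5 and the slot at 314.2. Along the slot, the tool needs about −3.7 mm in tool z. I'll correct that and approach.

drive_tool(targets=[[[1,0,-0.002,-0.015,0,0,0],[1,0,-0.002,-0.031,0,0,0],[1,0.05,-0.002,-0.031,0,0,0],[1,0.09,-0.002,-0.031,0,0,0],[1,0.12,-0.002,-0.031,0,0,0],[1,0.14,-0.002,-0.031,0,0,0],[1,0.14,-0.002,-0.031,0,0,0]]])

```text
t: 13.65
ee_pos: [566.5, 109.4, 185.3]
tcp_rot: [[0.398, -0.405, -0.823], [-0.06, -0.907, 0.418], [-0.915, -0.117, -0.385]]
ft_force: [-0.1, 1.1, -1.3]
grip_width: 24.8
```

Run:
```python
from h import *
im,c=snap('wrist','w11'); s=ctrl.state(); S=np.array([606.1,105.6,88]); R=screwR(-17.2); go(S+11*N-R@TIP,R)
print('tool-frame F',np.array(s['tcp_rot']).T@s['ft_force'])
g=cv2.cvtColor(im,cv2.COLOR_RGB2GRAY)
np.set_printoptions(linewidth=200)
for r in range(184,212,1): print(r,g[r,303:327])
```

```text
shift [ 0.026 -0.006  0.032] turn [ 0.001  0.002 -0.001] | t 13.7 pos [566.578 109.497 185.667] j [ 0.721 -0.377 -0.537  0.343 -1.156  0.306] F [ 0.218  0.096 -1.743] w 25.1
tool-frame F [1.676 0.029 0.533]
184 [145 145 143 143 114  83  64  40  42  40  41  43  42  41  41  41  42  40  46  91 130 146 146 147]
185 [147 146 115  84  63  40  42  46  47  46  45  45  46  42  46  44  45  44  38  37  67 122 146 147]
186 [142 114  64  40  43  42  49  49  49  49  49  46  45  50  47  46  48  49  45  43  39  30  86 128]
187 [62 42 43 44 49 47 58 61 62 61 63 64 62 63 58 55 56 58 54 46 43 41 39 50]
188 [43 45 45 47 53 62 69 74 72 67 68 65 67 69 68 65 65 71 68 61 51 43 41 37]
189 [47 48 56 64 69 68 66 71 73 66 66 66 65 66 67 64 65 71 72 69 69 56 44 44]
190 [53 65 66 66 66 66 64 68 75 74 69 67 66 69 68 67 65 69 69 68 69 68 66 56]
191 [70 69 67 65 67 67 66 67 87 90 89 90 88 86 87 89 80 70 67 65 68 66 67 69]
192 [ 66  68  66  64  62  64  66  86 100  99 106 113 114 114 114 115 115  97  74  64  65  64  66  68]
193 [66 67 66 65 56 50 65 71 70 62 54 55 63 67 68 66 69 69 71 61 61 63 68 67]
194 [66 67 55 43 
[... 1070 characters left out ...]
 76 102 106  96  89  89  91  71 105 130 128 119  88  67  70  68  95  98  92  80  66  63]
206 [ 63  61  79 101 108  95  85  88  93  78  87  90  82  83  71  68  71  68  93 100  92  81  66  64]
207 [ 67  62  84 103 107  97  87  91  82  74  73  71  73  69  65  66  69  69  89  95  90  80  69  66]
208 [ 63  63  85 105 106  97  86  79  72  74  73  73  74  73  71  64  60  64  70  84  91  78  66  66]
209 [ 62  62  86 107 105  97  77  69  72  77  74  75  74  71  69  63  55  51  89 100  89  78  64  64]
210 [ 64  63  83 105 107  96  77  66  73  75  76  76  76  74  70  64  60  50  85  97  90  76  65  64]
211 [ 62  61  85 104 107  91  72  67  71  72  74  71  70  71  66  66  58  46  59  66  79  79  64  64]
```

The blade is centred over the slot. I'll press in gently.

drive_tool(targets=[[[1,0.02,0.001,0.004,0,0,0],[1,0.035,0.001,0.004,0,0,0],[1,0.05,0.001,0.004,0,0,0],[1,0.06,0.001,0.004,0,0,0],[1,0.06,0.001,0.004,0,0,0]]])

```text
t: 14.2
ee_pos: [569.0, 109.1, 178.7]
tcp_rot: [[0.398, -0.405, -0.823], [-0.06, -0.907, 0.418], [-0.915, -0.117, -0.386]]
ft_force: [-0.1, -0.6, -1.5]
grip_width: 25.1
```

drive_tool(targets=[[[1,0.015,0,0,0,0,0],[1,0.03,0,0,0,0,0],[1,0.03,0,0,0,0,0]]])

```text
t: 14.5
ee_pos: [570.3, 108.8, 174.9]
tcp_rot: [[0.398, -0.405, -0.823], [-0.06, -0.907, 0.418], [-0.915, -0.117, -0.385]]
ft_force: [0.0, 0.3, -2.0]
grip_width: 25.2
```

Run:
```python
from h import *
im,c=snap('wrist','w12'); s=ctrl.state(); S=np.array([606.1,105.6,88]); R=screwR(-17.2); go(S-R@TIP,R)
print('tool-frame F',np.array(s['tcp_rot']).T@s['ft_force'])
```

```text
shift [ 0.025 -0.009  0.026] turn [ 0.001  0.002 -0.002] | t 14.55 pos [570.377 108.801 175.11 ] j [ 0.714 -0.365 -0.547  0.345 -1.133  0.306] F [-0.773  0.498 -1.468] w 25.2
tool-frame F [1.006 0.033 1.41 ]
```

drive_tool(targets=[[[1,0.015,0,0,0,0,0],[1,0.03,0,0,0,0,0],[1,0.03,0,0,0,0,0]]])

```text
t: 14.85
ee_pos: [571.9, 108.6, 172.2]
tcp_rot: [[0.398, -0.405, -0.823], [-0.06, -0.907, 0.418], [-0.915, -0.117, -0.386]]
ft_force: [-3.8, 1.2, 1.7]
grip_width: 25.3
```

drive_tool(targets=[[[1,0.01,0,0,0,0,0],[1,0.02,0,0,0,0,0],[1,0.02,0,0,0,0,0]]])

```text
t: 15.15
ee_pos: [572.7, 108.4, 172.1]
tcp_rot: [[0.399, -0.406, -0.822], [-0.06, -0.906, 0.418], [-0.915, -0.118, -0.386]]
ft_force: [-13.1, 0.9, 10.0]
grip_width: 25.2
```

Run:
```python
from h import *
im,c=snap('wrist','w13'); s=ctrl.state(); S=np.array([606.1,105.6,88]); R=screwR(-17.2); go(S-R@TIP,R)
print('tool-frame F',np.array(s['tcp_rot']).T@s['ft_force'])
g=cv2.cvtColor(im,cv2.COLOR_RGB2GRAY)
np.set_printoptions(linewidth=200)
for r in range(188,214,1): print(r,g[r,303:327])
```

```text
shift [-0.006 -0.007  0.034] turn [ 0.     0.001 -0.001] | t 15.2 pos [572.677 108.422 172.106] j [ 0.71  -0.359 -0.549  0.346 -1.124  0.306] F [-12.38    0.29   10.172] w 24.8
tool-frame F [-14.268   3.562   6.369]
188 [145 147 146 147 146 143 112  69  60  59  60  58  59  60  58  76  84  86 102 130 147 148 146 144]
189 [145 148 145 142 114  60  38  43  44  44  43  46  43  42  43  44  42  42  39  47 114 144 146 148]
190 [147 142 114  60  39  45  46  46  46  47  46  46  43  47  46  46  42  45  45  41  37  65 123 145]
191 [113  62  40  42  46  45  46  43  49  43  47  50  45  46  45  44  47  48  45  41  36  38  50  92]
192 [40 42 44 43 47 48 53 56 58 59 58 57 56 60 58 55 53 52 51 47 43 41 40 34]
193 [44 48 47 48 51 63 69 71 67 67 67 67 66 67 66 70 66 68 70 63 48 45 43 43]
194 [44 48 55 64 68 66 66 66 68 67 66 67 68 65 67 66 65 68 71 66 70 58 44 43]
195 [54 64 68 66 67 67 68 73 72 68 64 65 62 66 65 64 66 73 70 67 69 67 65 56]
196 [66 66 65 67 66 66 66 69 76 74 74 75 74 75 75 75 84 86 72 65 66 69 69 67]
197 [ 66  66  67  66  63  67  65  88 109 116 114 115 115 113 115 114 118 104  77  67  
[... 875 characters left out ...]
 95 111 101  92  90  90  92  79  75  80  83  84  68  60  91 108 108 104  92  91  77  66]
208 [ 62  61  93 111 104  93  87  89  83  75  73  73  73  69  70  62  61  89 107 103  94  91  78  64]
209 [ 62  62  94 110 105  95  88  81  71  75  75  75  75  68  69  63  56  89 107 104  95  91  75  62]
210 [ 63  63  92 111 102  95  80  70  73  75  75  74  75  71  71  65  56  63  94 105  94  90  79  64]
211 [ 64  63  94 108 102  97  77  69  72  76  74  73  70  72  69  66  59  46  89 104  94  88  75  64]
212 [ 63  63  93 111 104  93  74  67  70  73  65  51  50  57  61  63  55  48  86 103  96  87  73  67]
213 [ 63  62  90 106 100  75  43  42  37  33  31  33  25  27  31  32  33  35  40  78  91  81  72  64]
```

Contact came with a side force of +6.4 N along tool z, so the blade is on the slot's end flare. I'll back off 3 mm and shift +4.5 mm along the slot.

drive_tool(targets=[[[1,-0.025,0,0,0,0,0],[1,-0.025,0,0.02,0,0,0],[1,-0.025,0,0.037,0,0,0],[1,0,0,0.037,0,0,0],[1,0.02,0,0.037,0,0,0],[1,0.03,0,0.037,0,0,0]]])

```text
t: 15.8
ee_pos: [570.8, 110.0, 170.7]
tcp_rot: [[0.402, -0.406, -0.821], [-0.06, -0.906, 0.418], [-0.914, -0.119, -0.389]]
ft_force: [-21.3, 1.3, 20.9]
grip_width: 25.3
```

drive_tool(targets=[[[1,0.015,0,0,0,0,0],[1,0.025,0,0,0,0,0],[1,0.025,0,0,0,0,0]]])

```text
t: 16.1
ee_pos: [572.3, 109.6, 171.4]
tcp_rot: [[0.405, -0.406, -0.82], [-0.06, -0.906, 0.419], [-0.913, -0.12, -0.391]]
ft_force: [-15.7, 0.7, 14.8]
grip_width: 25.3
```

Run:
```python
from h import *
s=ctrl.state(); S=np.array([606.1,105.6,88]); R=screwR(-17.2); go(S-R@TIP,R)
print('tool-frame F',np.array(s['tcp_rot']).T@s['ft_force'],'M',np.array(s['tcp_rot']).T@s['torque'])
```

```text
shift [-0.01  -0.001  0.025] turn [-0.    -0.001 -0.   ] | t 16.1 pos [572.279 109.57  171.405] j [ 0.714 -0.364 -0.558  0.353 -1.118  0.297] F [-15.695   0.723  14.772] w 25.3
tool-frame F [-19.872   3.943   7.39 ] M [ 0.03  -4.116  2.308]
```

Run:
```python
from h import *
im,c=snap('wrist','w14')
cv2.imwrite('pics/w14c.png',cv2.resize(im[165:240,265:365],None,fx=8,fy=8,interpolation=cv2.INTER_CUBIC)[...,::-1])
```

```text
(no output)
```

View pics/w14c.png

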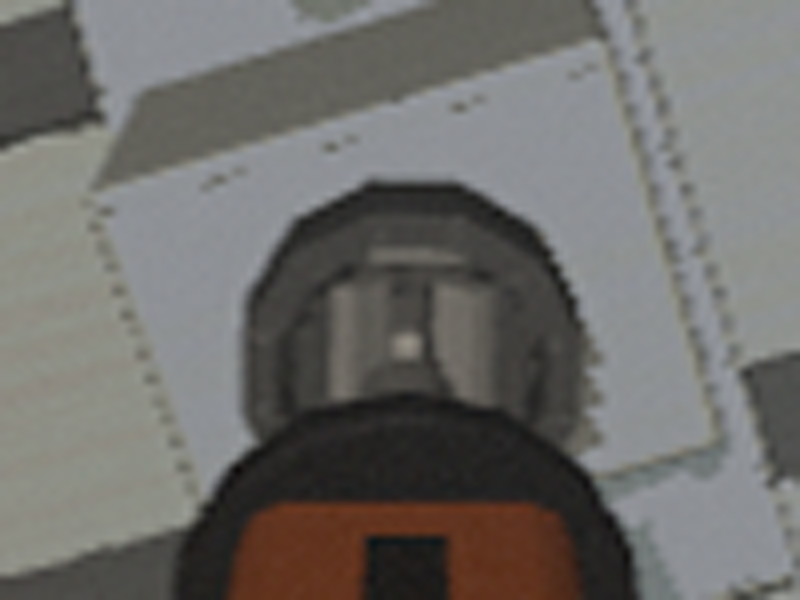

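The crop shows the blade entering the slot at x≈405, with the shoulder spot at (405,345). The driver is being pushed a little towards +z in the grip. I'll retract, check for tilt and approach again centred.

drive_tool(targets=[[[1,-0.05,0,0,0,0,0],[1,-0.1,0,0,0,0,0],[1,-0.15,0,0,0,0,0],[1,-0.15,0,0,0,0,0]]])

```text
t: 16.55
ee_pos: [565.1, 110.9, 188.5]
tcp_rot: [[0.405, -0.405, -0.819], [-0.06, -0.906, 0.419], [-0.912, -0.121, -0.392]]
ft_force: [0.1, 0.6, -2.3]
grip_width: 25.2
```

```bash
cat >> h.py <<'E'
def rep(f,r0=184,r1=216):
    im,c=snap('wrist',f); s=ctrl.state(); T=np.array(s['tcp_rot']); g=cv2.cvtColor(im,cv2.COLOR_RGB2GRAY)
    np.set_printoptions(linewidth=200,precision=3,suppress=True)
    print('t',s['t'],'tip from S, along N,E1,FY:',(lambda d:(d@N,d@E1,d@FY))(s['ee_pos']+T@TIP-np.array([606.1,105.6,88])),'F tool',T.T@s['ft_force'],'M tool',T.T@s['torque'],'axis err',np.degrees(np.arcsin(np.cross(-T[:,0],N))),'w',s['grip_width'],'j6',s['joints'][5])
    for r in range(r0,r1): print(r,g[r,301:330])
E
python3 - <<'E'
from h import *
rep('w15')
E
```

```text
t 16.6 tip from S, along N,E1,FY: (np.float64(16.908072130731025), np.float64(3.0113199529398917), np.float64(-0.8490447729877418)) F tool [ 2.29  -0.138  0.792] M tool [-0.026 -1.301  0.447] axis err [0.074 0.141 0.023] w 24.77727695815128 j6 0.2960437704357062
184 [145 145 145 146 144 146 142 113  61  43  44  45  44  47  44  47  41  46  43  44  45  42  39  45  92 131 144 147 145]
185 [144 146 147 145 141 113  61  38  43  44  48  48  46  43  48  51  51  47  48  46  46  44  42  38  37  68 122 144 147]
186 [146 142 141 114  63  38  42  44  46  56  57  64  60  63  65  63  63  63  58  56  59  55  48  45  41  37  47  94 129]
187 [149 115  61  40  42  42  45  50  57  62  73  72  68  67  67  67  65  67  68  66  65  64  65  56  49  40  41  36  47]
188 [145  97  40  44  45  48  55  66  66  64  65  69  68  65  66  67  66  68  64  63  66  67  66  69  67  53  48  42  41]
189 [106  46  41  50  56  64  66  67  65  66  67  73  72  68  71  66  66  67  67  65  65  65  66  67  68  70  61  52  43]
190 [77 41 54 65 66 67 67 66 65 67 65 78 86 86 86 85 86 87 88 88 80 67 66 68 66 67 66 64 54]
191 [ 51  58
[... 2192 characters left out ...]
6  92  83  70  62  62  63]
210 [ 59  46  53  64  65  64  93 109 104  89  76  73  70  72  72  70  68  66  62  66  72  73  86  95  85  68  64  63  60]
211 [ 66  57  44  54  64  64  92 108 100  81  70  74  72  75  72  73  70  64  58  54  93 110 102  91  78  64  65  62  55]
212 [ 64  68  50  50  63  61  92 111  95  74  70  76  74  71  70  72  69  66  62  50  85 107  90  89  85  72  65  62  53]
213 [ 64  65  60  47  48  52  89 111  90  62  65  71  65  48  43  49  56  59  59  49  52  66  64  80  85  68  61  48  53]
214 [64 67 64 53 33 35 68 82 63 44 38 35 30 28 30 27 29 29 33 35 39 52 60 63 67 53 42 52 61]
215 [67 65 58 47 33 34 31 30 28 29 28 31 31 32 36 36 34 28 32 28 29 32 31 32 31 35 39 58 68]
```

Lateral offset is now clear: the slot centre is at column 316.2 and the blade at 315.2. It needs about +0.9 mm in tool y, and z is fine. Trying again.

drive_tool(targets=[[[1,0,0.008,0.002,0,0,0],[1,0.04,0.008,0.002,0,0,0],[1,0.08,0.008,0.002,0,0,0],[1,0.11,0.008,0.002,0,0,0],[1,0.13,0.008,0.002,0,0,0],[1,0.14,0.008,0.002,0,0,0],[1,0.14,0.008,0.002,0,0,0]]])

```text
t: 17.3
ee_pos: [571.2, 108.9, 172.3]
tcp_rot: [[0.405, -0.406, -0.82], [-0.06, -0.906, 0.419], [-0.913, -0.12, -0.391]]
ft_force: [-0.0, 0.2, -0.2]
grip_width: 25.0
```

drive_tool(targets=[[[1,0.01,0,0,0,0,0],[1,0.02,0,0,0,0,0],[1,0.025,0,0,0,0,0],[1,0.025,0,0,0,0,0]]])

```text
t: 17.7
ee_pos: [572.5, 108.8, 171.9]
tcp_rot: [[0.406, -0.406, -0.819], [-0.06, -0.906, 0.419], [-0.912, -0.121, -0.392]]
ft_force: [-11.1, 0.1, 9.4]
grip_width: 25.1
```

Run:
```python
from h import *
rep('w16',196,214)
```

```text
t 17.75 tip from S, along N,E1,FY: (np.float64(-0.8795825657890963), np.float64(3.6267526662119587), np.float64(-1.8178785745040875)) F tool [-12.721   3.198   5.669] M tool [ 0.011 -3.551  1.746] axis err [0.078 0.221 0.02 ] w 24.687230781409045 j6 0.2973014055582978
196 [47 54 66 68 66 66 67 67 63 73 84 83 73 73 69 70 70 70 71 75 73 68 65 69 66 66 67 58 43]
197 [ 62  67  67  67  68  66  65  66  64  85  99 108 117 107  99  99  98  99 101  94  80  67  67  66  69  65  66  68  63]
198 [ 71  71  69  66  68  66  64  61  65  78  84  81  82  80  82  81  83  92  98 100  90  75  67  64  65  68  68  65  64]
199 [71 77 72 65 64 62 53 47 62 71 69 67 60 57 65 70 68 68 69 67 70 71 56 49 62 66 67 65 70]
200 [63 68 74 69 56 50 42 53 68 73 71 75 73 72 70 68 70 71 75 73 74 71 57 42 47 62 70 72 72]
201 [63 68 58 49 52 79 86 79 76 80 84 88 70 58 58 59 57 77 99 96 84 79 75 74 73 67 68 71 73]
202 [ 66  62  53  48  75 102 110  99  92  90  91  94  74  67  62  57  50  74 106 111 109 104  94  85  88  75  64  57  58]
203 [ 65  55  61  64  80 101 110  98  91  88  90  93  77  71  73  73  59  77 104 107 107 110 
[... 548 characters left out ...]
9  97  90  91  91  82  89 117 128 132 100  58  69  97 108 106  96  89  84  71  61  62  66]
209 [ 59  66  64  64  75  99 109  97  88  89  93  84  85  94  98 107  91  60  93 110 107 107 100  90  84  70  63  63  66]
210 [ 59  66  62  63  76 100 110  97  90  90  89  83  74  71  70  69  68  61  92 105 105 106  97  91  84  69  64  64  66]
211 [ 59  62  65  62  78  99 109 100  90  84  76  70  71  74  72  71  67  65  55  61  92 107 101  90  83  70  61  62  63]
212 [ 50  59  64  62  76 102 110 100  90  79  70  73  72  75  73  71  70  66  60  56  58  95 100  92  82  65  64  65  63]
213 [ 60  65  63  59  78 100 112  98  85  71  70  68  73  69  71  70  66  63  57  52  53  91  99  94  80  64  65  62  61]
```

It stopped at the same depth with the blade elsewhere along the slot, and the images show the blade inside the slot band. So the blade is on the slot bottom. I'll start turning clockwise in steps, following the sink and watching the side force on the carriage.

drive_tool(targets=[[[1,0.02,0.0,0,0,0,0],[1,0.022,0.002,0,0.04,0,0],[1,0.024,0.004,0.0005,0.08,0,0],[1,0.026,0.006,0.001,0.12,0,0],[1,0.028,0.0086,0.0015,0.167,0,0],[1,0.028,0.0086,0.0015,0.167,0,0]]])

```text
t: 18.35
ee_pos: [573.5, 107.2, 171.7]
tcp_rot: [[0.408, -0.663, -0.627], [-0.061, -0.705, 0.706], [-0.911, -0.25, -0.328]]
ft_force: [-11.4, -1.8, 10.7]
grip_width: 25.0
```

```bash
cat >> h.py <<'E'
def F():
    s=ctrl.state(); f=np.array(s['ft_force'])+[0,0,2]; T=np.array(s['tcp_rot']); m=np.array(s['torque'])
    d=s['ee_pos']+T@TIP-np.array([606.1,105.6,88])
    print('t',s['t'],'F along N,E1,FY',f@N,f@E1,f@FY,'tip',d@N,d@E1,d@FY,'M about N',m@N,'phi',np.degrees(np.arctan2(-T[:,2]@FY,-T[:,2]@E1)),'axis dev',T.T@N)
E
python3 - <<'E'
from h import *
F(); rep('w17',196,216)
E
```

```text
t 18.35 F along N,E1,FY 16.086973677851237 -4.885610121262622 -3.44261316160449 tip -1.5209033685741413 4.967615122960821 -3.2635438202866407 M about N 0.051150607319152434 phi -37.471041422197054 axis dev [-1.    -0.003 -0.006]
t 18.4 tip from S, along N,E1,FY: (np.float64(-1.5270133992999717), np.float64(4.989410064174009), np.float64(-3.258788419001542)) F tool [-13.769   5.624   1.474] M tool [-0.067 -1.866  3.135] axis err [0.119 0.371 0.029] w 25.035798410408844 j6 -0.05210178201322999
196 [79 41 43 44 47 49 56 65 67 71 74 70 68 67 71 69 65 67 67 66 70 69 66 69 64 56 45 43 44]
197 [50 45 50 48 54 65 71 68 65 69 71 67 69 68 65 66 68 67 64 65 67 70 68 70 68 70 66 56 44]
198 [39 46 55 62 67 65 69 68 68 68 77 80 75 76 78 75 74 78 78 83 79 72 68 67 67 67 69 70 66]
199 [ 46  55  66  70  69  67  69  68  69  74  94 110 116 115 115 113 113 124 129 131 114  81  68  69  68  69  71  67  67]
200 [61 70 69 71 70 68 69 67 69 91 94 85 85 85 87 81 73 72 72 73 74 77 74 64 66 69 70 68 68]
201 [68 69 70 68 70 67 65 56 66 75 67 59 67 72 73 75 75 76 75 76 75 76 66 45 45 61 64 67 74]
202 [65 73 80 72
[... 933 characters left out ...]
0 [ 50  56  63  65  64  78 109 119 101  85  84  81  78  72  64  62  58  51  58  69  98 115 120 101  87  80  72  67  65]
211 [ 42  49  60  63  65  74 104 121 100  86  82  77  73  71  69  70  64  59  52  64  72  96 118 102  87  80  69  65  65]
212 [ 39  48  50  59  62  71 104 120 105  89  77  75  75  74  71  67  63  59  52  53  65  70  99 103  89  83  72  65  64]
213 [ 42  51  62  67  63  72 104 121 106  84  74  74  73  69  68  63  65  59  52  43  49  64  73  82  91  86  73  63  65]
214 [ 42  53  64  66  65  72 105 116  99  76  71  64  50  45  38  35  38  46  46  42  51  64  74  70  78  84  74  65  65]
215 [44 54 61 64 63 63 78 75 58 42 29 31 27 30 31 30 29 30 26 31 28 39 50 52 58 69 68 65 63]
```

The slot stayed vertical in the view after the 20° turn and the tip sank about 0.65 mm, so the screw turns with the blade. Side force on the carriage is 3.4 N, below the 6 N slide force. Continuing with lateral compensation.

drive_tool(targets=[[[1,0.02,0.008,0.004,0,0,0],[1,0.022,0.01,0.004,0.04,0,0],[1,0.024,0.012,0.0045,0.08,0,0],[1,0.026,0.014,0.005,0.12,0,0],[1,0.028,0.016,0.0055,0.167,0,0],[1,0.028,0.016,0.0055,0.167,0,0]]])

```text
t: 19.0
ee_pos: [572.8, 105.6, 170.6]
tcp_rot: [[0.409, -0.838, -0.36], [-0.062, -0.419, 0.906], [-0.91, -0.348, -0.223]]
ft_force: [-16.0, -0.1, 12.2]
grip_width: 25.1
```

Run:
```python
from h import *
F(); rep('w18',200,212)
```

```text
t 19.0 F along N,E1,FY 19.406404045414984 -8.640824204839848 -2.4064046384907534 tip -2.3506914378928747 4.140546544185644 -5.012081639564527 M about N 0.0402219830797574 phi -57.587354258605 axis dev [-1.    -0.005 -0.006]
t 19.05 tip from S, along N,E1,FY: (np.float64(-2.329291113453532), np.float64(4.175111889850145), np.float64(-5.006928722555184)) F tool [-17.568   8.882   2.941] M tool [-0.115 -1.786  5.036] axis err [0.164 0.421 0.045] w 25.223386899882676 j6 -0.4032355960674335
200 [ 55  69  75  73  75  73  73  71  70  76  99 109 110 109 109 102  97  96  95  96  96  93  83  74  69  74  73  73  69]
201 [73 76 73 73 74 76 72 60 52 75 88 87 85 87 87 86 87 86 86 85 86 88 83 56 44 65 74 72 74]
202 [70 73 74 73 70 71 59 42 56 66 77 88 90 86 89 85 86 88 87 93 95 86 79 66 57 53 60 70 75]
203 [ 72  73  70  69  65  53  57  70  71  74  77  82  86  76  68  67  69  63  83 123 130 104  91  83  78  72  56  63  71]
204 [ 73  74  71  63  52  54 106 125 101  82  84  88  89  70  60  63  61  55  83 124 134 132 135 116  91  82  63  64  73]
205 [ 75  75  68  57  52  60 114 137 118  90  82  87  88  69  57  61  59  51  74 120 107 105 131 114  91  81  76  70  67]
206 [ 73  74  63  53  48  63 115 135 116  81  79  86  87  84  83  82  73  59  52 111 105  82 118 118  92  83  71  71  71]
207 [ 73  66  55  49  48  71 119 134 116  89  85  86  87 127 151 149 137  87  56  74  78 115 133 115  92  82  61  60  69]
208 [ 73  61  48  50  50  71 117 136 114  89  85  85  83 126 148 149 134  88  57  75  81 113 134 121  95  82  65  48  63]
209 [ 67  54  51  51  65  70 112 135 116  91  84  87  85 119 141 139 128  84  56  75  80 114 134 120  97  82  64  66  72]
210 [ 57  51  49  50  61  68 114 135 119  96  83  84  81  84  70  56  66  64  57  74  80 110 132 123  97  77  61  62  70]
211 [ 47  53  53  53  64  66 114 133 121  96  74  75  74  71  65  62  58  53  47  62  76  77 111 118  84  78  80  69  68]
```

drive_tool(targets=[[[1,0.016,0.0095,0.003,0,0,0],[1,0.018,0.013,0.004,0.04,0,0],[1,0.02,0.0165,0.0045,0.08,0,0],[1,0.022,0.02,0.005,0.12,0,0],[1,0.024,0.0235,0.006,0.167,0,0],[1,0.024,0.0235,0.006,0.167,0,0]]])

```text
t: 19.65
ee_pos: [571.1, 104.8, 169.2]
tcp_rot: [[0.41, -0.911, -0.05], [-0.062, -0.083, 0.995], [-0.91, -0.405, -0.09]]
ft_force: [-13.7, 0.9, 10.9]
grip_width: 25.0
```

Run:
```python
from h import *
F(); rep('w19',198,214)
```

```text
t 19.65 F along N,E1,FY 17.322557507349035 -7.2757179633480185 -1.075368118642855 tip -2.962448740052318 2.2770831523545136 -5.982581197128046 M about N 0.03250162727879342 phi -77.68022273452289 axis dev [-1.    -0.008 -0.004]
t 19.7 tip from S, along N,E1,FY: (np.float64(-2.9651945388846226), np.float64(2.3141893641767126), np.float64(-6.01151255904639)) F tool [-15.145   8.235  -0.572] M tool [-0.098 -0.318  4.674] axis err [0.164 0.488 0.041] w 25.003488447340363 j6 -0.7566882099530106
198 [ 43  41  58  74  77  75  75  76  77  77  82  86  85  84  85  84  83  84  86 101  94  81  77  77  74  76  76  78  76]
199 [ 49  58  71  77  78  78  75  76  77  83  96 120 131 130 128 126 125 120 121 123 114  96  80  74  76  76  78  74  75]
200 [ 73  79  77  77  76  78  74  72  84  97 103  99  99 101  99  98  98 101  98  98  99 101  91  68  66  77  76  75  76]
201 [ 80  78  80  75  78  76  63  41  69  95 101 100  99 100 101 100 100  99 102 103  99  94  86  61  42  55  71  78  84]
202 [ 74  75  75  74  78  68  56  44  68  86  88  89  96  98  99 100  99  98 114 118  92  73  66  59  59  61  71  73 
[... 646 characters left out ...]
6 148 122  83  69  78  86 132 152 152 136  89  57  80  84 117 139 120  91  80  65  49  63]
209 [ 67  56  68  73  74  84 125 146 122  81  68  79  85 125 135 121 108  72  60  84  87  83  81  91  83  64  57  54  51]
210 [ 59  50  68  75  72  82 124 147 121  83  69  73  71  61  55  48  48  50  57  78  84  87  85  79  70  69  61  55  52]
211 [ 50  60  72  74  73  70 120 148 123  86  72  74  70  66  58  52  53  50  49  59  80  86  85  81  76  71  58  52  53]
212 [ 48  62  72  73  69  73 121 146 130  91  74  74  71  64  59  56  53  53  49  48  72  89  86  83  74  72  61  55  50]
213 [ 52  57  73  76  74  72 120 147 130  98  76  71  70  64  58  53  50  51  51  49  55  76  85  84  74  71  61  51  51]
```

drive_tool(targets=[[[1,0.016,0.008,0.002,0,0,0],[1,0.018,0.011,0.002,0.03,0,0],[1,0.019,0.013,0.0025,0.06,0,0],[1,0.02,0.015,0.003,0.085,0,0],[1,0.02,0.015,0.003,0.085,0,0]]])

```text
t: 20.2
ee_pos: [570.2, 104.7, 168.4]
tcp_rot: [[0.411, -0.905, 0.112], [-0.062, 0.094, 0.994], [-0.91, -0.415, -0.017]]
ft_force: [-13.4, 0.1, 10.2]
grip_width: 24.8
```

Run:
```python
from h import *
F(); rep('w20',198,214)
```

```text
t 20.2 F along N,E1,FY 16.521492201266906 -7.127101664669868 -1.8595576008945776 tip -3.3093800190465084 1.2630104450427857 -6.202127785782032 M about N 0.10301363088944676 phi -87.87154227256663 axis dev [-1.    -0.01  -0.002]
t 20.25 tip from S, along N,E1,FY: (np.float64(-3.2820935493613517), np.float64(1.304666641396258), np.float64(-6.227936437301624)) F tool [-13.639   7.965  -0.459] M tool [-0.094  0.471  4.526] axis err [0.171 0.548 0.04 ] w 25.54894413408806 j6 -0.9380125624900487
198 [ 45  48  60  71  78  81  76  76  74  83  92 101  99  93  95  94  99 106 105 108 101  83  78  79  79  78  78  76  77]
199 [ 56  73  80  77  79  77  78  77  80  89 113 120 121 121 120 117 118 115 116 115 117 109  91  76  75  74  78  77  76]
200 [ 75  79  79  78  78  78  76  69  86 106 108 107 104 108 107 106 105 106 104 107 104 107  87  54  53  69  80  79  80]
201 [ 79  83  84  77  77  76  63  42  84 105 104 107 108 108 107 106 110 105 107 112 109 103  83  54  46  52  64  89  91]
202 [ 76  74  76  80  67  61  59  51  53  58  72  92 101  94  89  89  89  79 106 131 110  78  70  60  68  65  57  73 
[... 646 characters left out ...]
8 148 118  87  89  86  87 130 154 153 140  92  61  83  87  85  85  78  74  70  59  52  52]
209 [ 55  64  77  74  74  84 128 149 124  91  85  87  83  91  97  95  96  74  63  80  89  86  86  81  73  69  61  53  54]
210 [ 48  66  75  74  74  84 127 147 125  82  77  82  67  57  50  47  48  50  60  78  90  87  89  81  72  69  60  50  53]
211 [ 50  60  72  75  72  81 127 148 123  84  73  72  64  60  56  53  51  51  47  56  79  86  86  81  72  69  62  52  55]
212 [ 50  58  71  74  74  72 123 149 126  90  75  70  67  60  55  51  52  55  50  47  59  79  87  80  73  69  60  54  55]
213 [ 49  50  67  73  74  73 125 152 133  99  72  68  63  58  51  47  52  51  47  45  58  80  88  85  78  69  60  52  53]
```

drive_tool(targets=[[[1,0.016,0.008,0,0,0,0],[1,0.018,0.01,0,0.03,0,0],[1,0.019,0.012,0.0005,0.06,0,0],[1,0.02,0.014,0.001,0.085,0,0],[1,0.02,0.014,0.001,0.085,0,0]]])

```text
t: 20.75
ee_pos: [569.1, 104.9, 167.8]
tcp_rot: [[0.412, -0.87, 0.27], [-0.061, 0.269, 0.961], [-0.909, -0.412, 0.057]]
ft_force: [-17.1, 1.6, 12.8]
grip_width: 25.5
```

Run:
```python
from h import *
F(); rep('w21',202,210)
```

```text
t 20.75 F along N,E1,FY 20.470707648627258 -9.622972085684717 -0.8945387335931054 tip -3.4282271530630175 0.05720250216322932 -6.114990017069868 M about N 0.2594259641932137 phi -98.10318794700667 axis dev [-1.   -0.01  0.  ]
t 20.8 tip from S, along N,E1,FY: (np.float64(-3.429193276233846), np.float64(0.055346431003731635), np.float64(-6.112293805957355)) F tool [-18.022  10.715  -2.572] M tool [-0.25   1.15   5.716] axis err [0.155 0.57  0.032] w 25.23361039400135 j6 -1.1190453877603073
202 [ 78  80  80  79  61  59  91 105 107 110 107 106  98  84  73  66  78  89  87  89 114 108  80  74  60  67  74  77  80]
203 [ 77  80  78  63  50  44  52  62  78  89  81  58  48  51  53  51  78  93  89  86 129 122  79  68  58  68  74  72  77]
204 [ 78  75  58  63  85  85  75  81  87  91  94  68  48  53  50  51  60  81  87  84 129 122  81  71  61  53  53  55  60]
205 [ 78  65  56  83 134 155 122  85  90  91  91  70  51  59  63  60  62  79  87  86 122 134  96  72  62  56  51  52  53]
206 [ 76  72  77  85 128 151 120  86  90  90  92  77  53  91 114 114 113 100  85  87  87 103  96  75  69  55  57  53  57]
207 [ 68  56  69  74 123 149 132 103  87  87  91  82  59 107 153 165 165 123  82  87  87  84  77  72  70  58  54  53  53]
208 [ 64  52  64  74 108 141 135 102  87  88  89  92  66 101 144 156 159 114  79  86  86  88  80  73  68  60  54  56  52]
209 [ 59  54  67  75  97 133 142 111  87  87  91  89  72  64  85  96 112  95  78  87  85  88  82  74  75  66  52  53  54]
```

Torque rose from 0.10 to 0.25 N m and sinking has nearly stopped, so the stop is reached. One more firm nudge to be sure.

drive_tool(targets=[[[1,0.018,0.008,0.003,0.02,0,0],[1,0.02,0.01,0.003,0.05,0,0],[1,0.02,0.012,0.003,0.08,0,0],[1,0.02,0.012,0.003,0.1,0,0],[1,0.02,0.012,0.003,0.1,0,0]]])

```text
t: 21.3
ee_pos: [568.3, 105.6, 167.3]
tcp_rot: [[0.412, -0.795, 0.445], [-0.061, 0.463, 0.884], [-0.909, -0.392, 0.142]]
ft_force: [-18.7, 2.4, 11.1]
grip_width: 24.9
```

Run:
```python
from h import *
F(); rep('w22',198,214)
```

```text
t 21.3 F along N,E1,FY 19.667771164242787 -11.916482308532604 -0.30264197209720434 tip -3.5051090728188896 -0.8988289494172924 -5.578104548103981 M about N 0.6242182037531553 phi -110.05772614192625 axis dev [-1.    -0.01   0.002]
t 21.35 tip from S, along N,E1,FY: (np.float64(-3.477617823809313), np.float64(-0.8604995307265164), np.float64(-5.545211257057446)) F tool [-19.34   11.175  -5.971] M tool [-0.579  2.483  5.621] axis err [0.155 0.595 0.03 ] w 24.773548340036808 j6 -1.3310497605812048
198 [ 55  76  83  82  80  83  80  83  83  91 103 120 122 115 111 112 112  80  40  49  63  74  84  80  79  80  80  70  59]
199 [ 76  80  78  79  83  84  85 100 113 119 119 113 109 109 111 107 107  84  62  70  72  64  66  76  78  79  79  81  68]
200 [ 83  82  78  80  80  97 117 123 115 109 109 110 112 110 116 105  73  76  87  79  74  64  52  70  77  78  77  78  67]
201 [ 82  81  80  78 101 118 113 109 108 109 112 110 108 100 133 154 118 123 134  95  73  77  63  67  74  64  62  60  53]
202 [ 80  78  77  88 105 113 112 109 109 109 108  91  65  50 115 145 117  87 104 104  81  75  68  56  53  53  54
[... 593 characters left out ...]
8  88  90  92  95  69  44 106 148 156 127  90  87  87  88  83  81  73  70  57  55  57  55]
209 [ 58  68  76  99 135 135 104  89  89  91  94  76  52  62  64  56  60  62  79  86  86  88  81  75  76  67  54  54  54]
210 [ 56  67  75  96 133 150 119  90  89  89  92  79  57  49  51  51  51  52  56  68  81  85  84  77  75  73  60  54  53]
211 [ 50  53  67  75 120 150 134 104  88  87  81  62  50  52  53  53  52  54  49  46  74  84  85  81  75  77  66  57  56]
212 [ 50  56  70  73  95 133 151 121  82  77  69  63  56  53  53  51  54  53  52  49  57  77  88  81  75  75  70  73  80]
213 [ 55  76  77  76  75 121 147 138 106  79  66  56  52  48  41  41  44  51  48  51  43  72  90  84  79  75  73  72  77]
```

Torque is up to about 0.6 N m with no further sinking, and the slot no longer follows the tool. The screw is home against its stop. I'll relieve the torque within the blade's play, withdraw along the axis, and check the mark.

drive_tool(targets=[[[1,0.008,-0.004,0,-0.05,0,0],[1,0.004,-0.008,0.001,-0.1,0,0],[1,0,-0.009,0.001,-0.115,0,0],[1,-0.03,-0.009,0.001,-0.115,0,0],[1,-0.1,-0.009,0.001,-0.115,0,0],[1,-0.25,-0.009,0.001,-0.115,0,0],[1,-0.4,-0.009,0.001,-0.115,0,0],[1,-0.4,-0.009,0.001,-0.115,0,0]]])

```text
t: 22.15
ee_pos: [550.1, 108.9, 215.6]
tcp_rot: [[0.417, -0.877, 0.241], [-0.058, 0.239, 0.969], [-0.907, -0.418, 0.048]]
ft_force: [0.7, 0.5, -1.2]
grip_width: 25.1
```

Run:
```python
from h import *
F(); rep('w23',176,212)
im=cv2.imread('pics/w23.png')[...,::-1].copy()
for n in('green','yellow','red','blue'):
    print(n,[(q[0],q[1][4]) for q in blobs(im,n,10)])
s,c=snap('scene','s2'); 
for n in('green','yellow','red','orange'): print(n,[(q[0],q[1]) for q in blobs(s,n,2) if 150<q[0][0]<480 and 100<q[0][1]<300])
```

```text
t 22.15 F along N,E1,FY 0.5134678279591441 0.8728642558892288 0.6085570473567886 tip 48.09610336630736 2.265814607349753 -4.5812853787530665 M about N 0.01679462709145102 phi -96.28657007964138 axis dev [-1.    -0.015  0.004]
t 22.2 tip from S, along N,E1,FY: (np.float64(46.19896986787637), np.float64(0.9269253680969601), np.float64(-4.842883347605598)) F tool [ 1.397  0.644 -0.813] M tool [-0.021  0.119  1.35 ] axis err [ 0.038  0.754 -0.031] w 24.797762514195423 j6 -1.0915682125608293
176 [171 171 171 171 170 171 174 173 135  67  42  45  47  44  46  48  52  55  61  65  60  52  49  44  41  39  39  44  98]
177 [170 172 171 172 172 174 170 134  71  45  52  54  59  65  71  79  84  82  79  80  83  77  73  64  55  45  45  40  46]
178 [170 170 174 173 173 169 126  61  47  58  80  86  82  82  82  80  83  82  79  86  81  83  83  83  78  63  54  50  41]
179 [171 170 173 172 148 100  52  48  58  74  84  86  82  81  80  78  79  79  88  90  81  78  83  80  79  84  81  73  61]
180 [171 173 174 135  69  44  55  69  80  81  79  87  88  83  85  86  88  89 101  99  89  81  80  79  84  81  81  80  82
[... 3610 characters left out ...]
50  50  58  75 103 128 133 146 169 177 174 172 171]
211 [171 169 170 171 169 170 170 170 173 144  89  62  61  53  53  56  54  54  47  83 153 179 175 173 171 170 171 173 172]
green [(array([265.537, 172.585]), np.int32(41))]
yellow [(array([277.5, 241.5]), np.int32(32))]
red []
blue [(array([256.613, 193.686]), np.int32(315)), (array([592.743, 381.805]), np.int32(1680))]
green [(array([353.98 , 266.039]), array([350, 263,   9,   7,  51], dtype=int32))]
yellow [(array([396.114, 275.773]), array([392, 273,   9,   7,  44], dtype=int32))]
red [(array([355. , 258.5]), array([355, 258,   1,   2,   2], dtype=int32))]
orange [(array([373.333, 174.444]), array([372, 172,   3,   5,   9], dtype=int32))]
```

The slot now sits about 10° behind the tool (φ≈−86°, so it turned about 69°), matching a hard stop. Next I'll straighten up, rotate back to the stand's yaw, and look at the mark on the way.

Run:
```python
from h import *
go([570,70,245],yawR(193.3)); go([550,109,216],yawR(130))
```

```text
shift [-0.162 -0.341 -0.257] turn [-0.964 -0.196  0.149] | t 22.25 pos [549.546 108.503 211.762] j [ 0.755 -0.441 -0.544  0.356 -1.212 -1.091] F [ 0.105 -0.318 -0.909] w 25.3
shift [-0.031 -0.017  0.007] turn [-0.447 -0.077  0.199] | t 22.25 pos [549.546 108.503 211.762] j [ 0.755 -0.441 -0.544  0.356 -1.212 -1.091] F [ 0.105 -0.318 -0.909] w 25.3
```

drive_tool(targets=[[[1,-0.08,-0.08,-0.08,-0.07,-0.014,0.011],[1,-0.14,-0.16,-0.16,-0.14,-0.028,0.022],[1,-0.162,-0.25,-0.22,-0.21,-0.042,0.032],[1,-0.162,-0.341,-0.257,-0.28,-0.057,0.043],[1,-0.162,-0.341,-0.257,-0.35,-0.071,0.054],[1,-0.162,-0.341,-0.257,-0.41,-0.084,0.064],[1,-0.162,-0.341,-0.257,-0.48,-0.098,0.075],[1,-0.162,-0.341,-0.257,-0.55,-0.112,0.085],[1,-0.162,-0.341,-0.257,-0.62,-0.126,0.096],[1,-0.162,-0.341,-0.257,-0.69,-0.14,0.107],[1,-0.162,-0.341,-0.257,-0.76,-0.155,0.118],[1,-0.162,-0.341,-0.257,-0.82,-0.167,0.127]]])

```text
t: 23.45
ee_pos: [570.2, 69.7, 243.4]
tcp_rot: [[0.053, -0.064, -0.997], [0.051, -0.996, 0.067], [-0.997, -0.054, -0.049]]
ft_force: [-0.1, -0.2, -1.4]
grip_width: 25.0
```

Run:
```python
from h import *
go([570,70,245],yawR(193.3))
```

```text
shift [-0.013 -0.004  0.001] turn [-0.142 -0.027  0.022] | t 23.45 pos [570.187  69.651 243.425] j [ 0.456 -0.08  -0.005 -0.022 -1.576  1.048] F [-0.138 -0.238 -1.396] w 25.0
```

drive_tool(targets=[[[1,0,0,0,-0.07,-0.013,0.011],[1,0,0,0,-0.142,-0.027,0.022],[1,0,0,0,-0.142,-0.027,0.022]]])

```text
t: 23.75
ee_pos: [570.4, 69.8, 241.1]
tcp_rot: [[-0.003, 0.231, -0.973], [-0.001, -0.973, -0.231], [-1.0, 0.0, 0.003]]
ft_force: [0.6, -0.1, -1.7]
grip_width: 25.6
```

Run:
```python
from h import *
mark('w24')
im=cv2.imread('pics/w24.png')[...,::-1].copy(); h=cv2.cvtColor(im,cv2.COLOR_RGB2HSV); c=cam('wrist')
p=proj(c,[692.5,91,45]); print('expected pointer',p)
m=((h[...,0]<8)|(h[...,0]>172))&(h[...,1]>70)&(im[...,0]>40); x,y=int(p[0]),int(p[1]); m=m[y-25:y+25,x-25:x+25]
n,l,st,ce=cv2.connectedComponentsWithStats(m.astype('uint8')); 
for i in range(1,n):
    if st[i][4]>3: print(ce[i]+[x-25,y-25],st[i],plane(c,ce[i]+[x-25,y-25],45)@FY)
g=cv2.cvtColor(im,cv2.COLOR_RGB2GRAY); print(h[205,305:330,1]); 
rows=[g[r,305:330] for r in range(190,220,2)]; print(np.array(rows))
```

```text
green 315 336 51.61979166666667 [705.859  89.188] v 190.1485549698676
yellow 225 247 12.677341597796143 [719.96  190.882] v 292.8135730059759
red not seen
expected pointer [320.928  62.703]
[21 26 24 24 20 22 20 22 23 16 15 20 22 23 20 20 25 25 22 22 20 23 22 25
 25]
[[ 94  95  95  96  99  97  99  98  99  98  97  97  99  98 100  96  95  93
   95  96  97  96  96  97  95]
 [ 97  97  96  94  93  95  95  95  96  96  99  99  97  97  98  99  97  99
   97  99  97  95  94  96  96]
 [114 116 119 105  83  91  93  93  95  93  92  91  94  96  98  97  97  98
   95  99  99  99  98  98  97]
 [112 109 112 111 113 113 116 116 100  99  96  89  89  94  95  94  94  95
   95  95  98  97  97  98  98]
 [116 116 116 116 116 115 113 114 113 110 108 113 112 114 107  93  85  88
   94  94  93  94  93  96  97]
 [111 113 111 114 111 113 114 113 117 114 113 114 115 115 115 112 115 114
  113 107  91  92  97  92  93]
 [114 115 111 111 113 114 114 112  93  61  45  44  92 116 113 114 114 115
  116 116 115 113 116 114 102]
 [115 113 113 115 112 115 114 117  99  61  45  43  92 115 112 114 112 111
  113 113 111 112 114 113 114]
 [113 114 114 116 117 117 117 116 103  85  78  76  90 108 114 113 112 114
  114 112 112 112 114 114 112]
 [115 114 115 114 113 115 114 115 110  99  98 101 106 115 117 115 117 115
  116 112 114 115 115 114 112]
 [113 112 113 111 115 113  90  54  43  44  49  45  47  51  91 110 111 113
  113 114 116 116 115 113 115]
 [113 111 112 114  99  68  41  44  48  47  47  47  49  47  47  63 101 116
  113 113 111 113 111 112 112]
 [112 108 109 108  82  43  35  31  32  29  33  29  29  32  35  37  73 103
  110 108 113 110 117 114 113]
 [ 23  29  27  28  28  27  29  29  33  32  33  34  31  31  32  32  35  29
   30  27  25  27  31  65  98]
 [ 32  33  36  32  32  35  31  34  35  36  32  35  36  39  34  35  38  37
   34  34  32  31  32  30  28]]
```

Run:
```python
import cv2
im=cv2.imread('pics/w24.png')
cv2.imwrite('pics/w24c.png',cv2.resize(im[35:115,270:370],None,fx=7,fy=7,interpolation=cv2.INTER_CUBIC))
```

```text
(no output)
```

View pics/w24c.png

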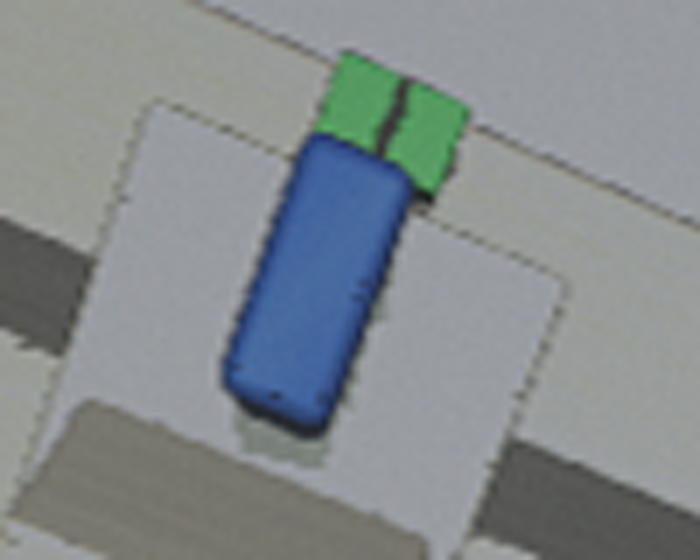

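The fin hides the pointer from here, but the foot's far corners are clear, at crop (150,100) and (568,285). I'll check them against the green tab, and also compute the return path.

Run:
```python
from h import *
c=cam('wrist'); f=lambda x,y:(x/7+270-.43,y/7+35-.43)
a,b=plane(c,f(150,100),47),plane(c,f(568,285),47); print('foot corners v',a@FY,b@FY,'mid',(a+b)@FY/2,'w',np.linalg.norm(a-b))
e=[plane(c,f(*q),105)@FY for q in((315,135),(415,180),(228,375),(325,425))]; print('fin',e,np.mean(e))
k=[plane(c,f(*q),32) for q in((403,80),(383,152))]; print('green line v',[q@FY for q in k])
go([470,-232.6,222],yawR(193.3))
```

```text
foot corners v 224.31059727419967 155.3117119081893 mid 189.81115459119448 w 69.00000984576454
fin [np.float64(195.99051430322464), np.float64(182.3667269560602), np.float64(196.16713789137276), np.float64(182.20993770919972)] 189.1835792149643
green line v [np.float64(190.31174999212885), np.float64(189.37518270919142)]
shift [0.165 2.263 1.389] turn [-0.001  0.001  0.   ] | t 23.8 pos [570.353  69.791 241.557] j [ 0.47  -0.024  0.039 -0.    -1.636  1.33 ] F [ 0.066 -0.084 -2.239] w 25.4
```

The foot's middle is at v=189.8 and the green line at 189.3–190.3, so the carriage is still on the mark. Now returning the driver to its hole.

drive_tool(targets=[[[1,0.02,0.25,0.15,0,0,0],[1,0.04,0.55,0.34,0,0,0],[1,0.055,0.754,0.463,0,0,0],[1,0.055,0.754,0.463,0,0,0]]])

```text
t: 24.2
ee_pos: [535.9, -33.8, 235.3]
tcp_rot: [[-0.0, 0.221, -0.975], [-0.0, -0.975, -0.221], [-1.0, 0.0, 0.001]]
ft_force: [-0.1, -0.6, -1.7]
grip_width: 25.1
```

drive_tool(targets=[[[1,0.02,0.25,0.15,0,0,0],[1,0.04,0.55,0.34,0,0,0],[1,0.055,0.754,0.463,0,0,0],[1,0.055,0.754,0.463,0,0,0]]])

```text
t: 24.6
ee_pos: [500.8, -136.7, 228.7]
tcp_rot: [[0.0, 0.215, -0.977], [-0.0, -0.977, -0.215], [-1.0, 0.0, -0.0]]
ft_force: [0.5, -0.0, -0.9]
grip_width: 25.0
```

drive_tool(targets=[[[1,0.02,0.25,0.15,0,0,0],[1,0.04,0.55,0.34,0,0,0],[1,0.055,0.754,0.463,0,0,0],[1,0.055,0.754,0.463,0,0,0],[1,0.055,0.754,0.463,0,0,0]]])

```text
t: 25.1
ee_pos: [466.0, -236.9, 221.8]
tcp_rot: [[0.001, 0.212, -0.977], [0.0, -0.977, -0.212], [-1.0, -0.0, -0.001]]
ft_force: [-0.2, 0.2, -1.4]
grip_width: 25.2
```

Run:
```python
from h import *
rep('w25',165,218); go([470.5,-232.4,102.5],yawR(193.3))
```

```text
t 25.15 tip from S, along N,E1,FY: (np.float64(75.16438395169371), np.float64(-63.88902009595316), np.float64(-358.60498007187056)) F tool [1.891 0.225 0.107] M tool [ 0.043 -0.001 -0.056] axis err [ -3.378 -23.69   -0.008] w 24.87007849162377 j6 1.8696646702184614
165 [155 157 155 153 153 155 154 155 154 156 154 152 155 156 155 153 156 155 157 157 156 156 156 156 155 155 156 156 156]
166 [155 155 156 155 155 153 155 155 155 155 155 156 154 156 156 156 157 154 155 154 155 157 155 154 156 154 153 156 154]
167 [156 155 156 157 154 156 155 154 156 155 155 155 153 155 153 156 154 156 155 155 155 156 156 155 152 157 156 154 155]
168 [155 155 156 155 154 154 156 154 156 155 155 156 155 155 156 155 156 155 156 156 154 157 155 156 154 155 156 154 155]
169 [153 155 156 155 156 157 154 155 154 157 155 156 156 154 155 155 156 155 154 154 155 155 154 154 154 157 153 157 157]
170 [157 154 155 155 154 155 155 154 156 155 154 153 153 156 154 156 157 156 156 156 156 155 155 155 155 156 155 153 157]
171 [155 157 156 143 146 151 155 153 155 141 135 134 134 144 151 152 152 151 153 157 156 153 154 156 1
[... 5080 characters left out ...]
50  41  45  50  48  47  43 108 136 134 135 132 129 128 129 129]
214 [133 133 133 132 127 126 126 127  95  50  38  39  34  32  34  31  34  36  38  40  84 121 126 131 131 131 130 130 131]
215 [135 131 129 129  96  65  51  34  28  31  31  32  35  36  35  36  35  33  35  33  31  35  39  77  95 115 126 129 131]
216 [133 100  46  24  28  28  32  32  33  33  34  36  33  35  36  37  35  35  37  29  32  30  28  32  26  28  32 100 126]
217 [72 34 30 32 34 34 34 34 33 37 34 39 38 36 40 39 38 39 36 36 39 35 34 33 39 34 29 26 65]
shift [ 0.995 -0.025 -0.041] turn [-0.008 -0.     0.   ] | t 25.15 pos [ 466.258 -236.431  221.88 ] j [-0.084 -0.168 -0.131 -0.    -1.607  1.87 ] F [-0.055 -0.242 -1.891] w 24.9
```

The blade tip sits 2.6 mm towards +z from its original place, a tilt of about 1.3° in the grip. I'll correct that with a small turn, line up over the hole, and lower.

drive_tool(targets=[[[1,0,-0.026,-0.041,-0.008,0.011,0],[1,0.1,-0.026,-0.041,-0.008,0.011,0],[1,0.3,-0.026,-0.041,-0.008,0.011,0],[1,0.5,-0.026,-0.041,-0.008,0.011,0],[1,0.7,-0.026,-0.041,-0.008,0.011,0],[1,0.85,-0.026,-0.041,-0.008,0.011,0],[1,0.95,-0.026,-0.041,-0.008,0.011,0],[1,0.98,-0.026,-0.041,-0.008,0.011,0],[1,0.98,-0.026,-0.041,-0.008,0.011,0]]])

```text
t: 26.05
ee_pos: [470.5, -232.1, 104.2]
tcp_rot: [[0.023, 0.23, -0.973], [0.005, -0.973, -0.23], [-1.0, 0.0, -0.024]]
ft_force: [-0.6, 0.9, -1.3]
grip_width: 25.1
```

Run:
```python
from h import *
go([470,-232.6,101.2],yawR(193.3))
```

```text
shift [0.025 0.003 0.006] turn [-0.    -0.011 -0.   ] | t 26.05 pos [ 470.541 -232.094  104.169] j [-0.079 -0.158 -0.334 -0.007 -1.372  1.883] F [-0.587  0.878 -1.321] w 25.1
```

drive_tool(targets=[[[1,0.015,0,0.003,0,0,0],[1,0.03,0,0.003,0,0,0],[1,0.03,0,0.003,0,0,0]]])

```text
t: 26.35
ee_pos: [470.6, -232.2, 101.1]
tcp_rot: [[0.024, 0.23, -0.973], [0.005, -0.973, -0.23], [-1.0, 0.001, -0.025]]
ft_force: [-1.0, -0.4, -0.8]
grip_width: 25.1
```

drive_tool(targets=[[[-1,0,0,0,0,0,0],[-1,0,0,0,0,0,0],[-1,0,0,0,0,0,0],[-1,0,0,0,0,0,0],[-1,0,0,0,0,0,0],[-1,0,0,0,0,0,0],[-1,0,0,0,0,0,0]]])

```text
t: 27.05
ee_pos: [470.6, -232.2, 101.1]
tcp_rot: [[0.024, 0.23, -0.973], [0.005, -0.973, -0.23], [-1.0, 0.001, -0.025]]
ft_force: [0.2, 0.2, -0.4]
grip_width: 85.1
```

drive_tool(targets=[[[-1,-0.2,0,0,0,0,0],[-1,-0.5,0,0,0,0,0],[-1,-0.8,0,0,0,0,0],[-1,-0.95,0,0,0,0,0],[-1,-0.95,0,0,0,0,0]]])

```text
t: 27.55
ee_pos: [469.0, -233.3, 218.8]
tcp_rot: [[0.03, 0.23, -0.973], [0.003, -0.973, -0.23], [-1.0, 0.004, -0.03]]
ft_force: [-0.6, -0.8, 0.5]
grip_width: 85.5
```

Run:
```python
from h import *
im,c=snap('wrist','w26'); h=cv2.cvtColor(im,cv2.COLOR_RGB2HSV)
m=((h[...,1]>110)&(h[...,0]>3)&(h[...,0]<25)&(im[...,0]>60)).astype('uint8'); cs,_=cv2.findContours(m,0,1); k=max(cs,key=cv2.contourArea)
print(cv2.boundingRect(k)); x,y,w,hh=cv2.boundingRect(k)
P=np.array([plane(c,q,158)[:2] for q in k[:,0]],'float32'); print(cv2.minAreaRect(P), 'old w8 center est 471.6,-232.2')
g=cv2.cvtColor(im,cv2.COLOR_RGB2GRAY); print('collar profile',g[max(y-40,0):y+hh+4:3,x+w//2])
go([675,95,210],yawR(171.7))
s,c=snap('scene','s3'); print([(q[0],q[1]) for q in blobs(s,'orange',5) if 200<q[0][0]<280 and 130<q[0][1]<190])
```

```text
(298, 201, 32, 33)
((469.75396728515625, -233.2715301513672), (25.840389251708984, 23.9238338470459), 13.280312538146973) old w8 center est 471.6,-232.2
collar profile [143 143 143 142 144  35  49  40  32  35  36  39  37  39  50  70  81  79
  78  78  79  77  77  74  68 104]
shift [ 0.113 -2.264 -2.301] turn [ 0.18  -0.013  0.002] | t 27.6 pos [ 468.431 -232.869  216.444] j [-0.081 -0.187 -0.155 -0.007 -1.576  1.884] F [ 0.452  0.288 -1.081] w 85.7
[(array([239.647, 148.294]), array([236, 145,   8,   7,  51], dtype=int32))]
```

The driver is back: the scene blob is at (239.6,148.3) against (239.9,148.8) at the start, and its yaw is 13.3°. As a last check, I'll fly back over the carriage to see the pointer directly.

drive_tool(targets=[[[-1,0,-0.25,-0.25,0.0,-0.01,0],[-1,0,-0.5,-0.5,0.0,-0.01,0],[-1,0,-0.76,-0.76,0.0,-0.013,0],[-1,0,-0.76,-0.76,0.0,-0.013,0]]])

```text
t: 28.05
ee_pos: [536.8, -119.2, 214.2]
tcp_rot: [[-0.006, 0.234, -0.972], [-0.0, -0.972, -0.234], [-1.0, -0.001, 0.006]]
ft_force: [-0.8, -0.2, -1.0]
grip_width: 85.5
```

drive_tool(targets=[[[-1,0,-0.25,-0.25,0,0,0],[-1,0,-0.5,-0.5,0,0,0],[-1,0,-0.76,-0.76,0,0,0],[-1,0,-0.76,-0.76,0,0,0]]])

```text
t: 28.45
ee_pos: [604.8, -5.6, 210.3]
tcp_rot: [[-0.011, 0.237, -0.971], [-0.0, -0.971, -0.237], [-1.0, -0.002, 0.011]]
ft_force: [-0.6, -0.4, -0.4]
grip_width: 85.5
```

drive_tool(targets=[[[-1,0,-0.25,-0.25,0.06,0,0],[-1,0.05,-0.5,-0.5,0.12,0,0],[-1,0.1,-0.76,-0.76,0.18,0,0],[-1,0.2,-0.76,-0.76,0.18,0,0],[-1,0.3,-0.76,-0.76,0.18,0,0],[-1,0.3,-0.76,-0.76,0.18,0,0]]])

```text
t: 29.05
ee_pos: [670.0, 103.5, 170.4]
tcp_rot: [[-0.016, -0.137, -0.99], [-0.002, -0.991, 0.137], [-1.0, 0.004, 0.015]]
ft_force: [0.1, -0.7, -0.1]
grip_width: 85.6
```

Run:
```python
from h import *
mark('w27'); go([675,95,160],yawR(171.7))
```

```text
green 312 333 149.59348209042867 [706.011  89.439] v 190.4189205286572
yellow 206 228 149.2341754503374 [720.331 190.982] v 292.96606949288065
red 321 326 165.92307692307693 [692.691  90.563] v 189.60920703506577
pointer-green -0.8097134935914312
shift [ 0.102  0.063 -0.048] turn [ 0.003  0.006 -0.001] | t 29.1 pos [670.478 103.245 172.326] j [ 0.444  0.261  0.224 -0.004 -1.546  0.989] F [ 0.126  0.721 -0.1  ] w 85.6
```

The mark reads −0.8 mm from here, at coarse resolution. A closer look will settle it.

drive_tool(targets=[[[-1,0.15,0.06,-0.03,0.003,0.006,0],[-1,0.35,0.063,-0.03,0.003,0.006,0],[-1,0.46,0.063,-0.03,0.003,0.006,0],[-1,0.46,0.063,-0.03,0.003,0.006,0],[-1,0.46,0.063,-0.03,0.003,0.006,0]]])

```text
t: 29.6
ee_pos: [672.6, 94.7, 118.5]
tcp_rot: [[0.001, -0.144, -0.99], [-0.003, -0.99, 0.144], [-1.0, 0.003, -0.001]]
ft_force: [-0.1, -0.0, -0.3]
grip_width: 85.4
```

Run:
```python
from h import *
mark('w28'); go([675,95,160],yawR(171.7))
def sub(f):
    im=cv2.imread(f'pics/{f}.png').astype(float); b=[q for q in blobs(cv2.imread(f'pics/{f}.png')[...,::-1].copy(),'red',10)][0]
    x,y,w,h=b[1][:4]; r=(im[...,2]-im[...,1]).clip(0); W=r[y+1:y+h-1,x-4:x+w+4].sum(0); W[W<.15*W.max()]=0; cx=(W*np.arange(x-4,x+w+4)).sum()/W.sum()
    g=[q[1] for q in blobs(cv2.imread(f'pics/{f}.png')[...,::-1].copy(),'green',15)]
    lo=min(q[0] for q in g); hi=max(q[0]+q[2] for q in g); y0=min(q[1] for q in g)+3; y1=max(q[1]+q[3] for q in g)-2
    G=(im[...,1]-im[...,2])[y0:y1,lo+4:hi-4].mean(0); D=(np.median(G)-G).clip(0); D[D<.3*D.max()]=0; gx=(D*np.arange(lo+4,hi-4)).sum()/D.sum()
    V=(im[...,1]-im[...,2]).clip(0)[y0:y1,lo-4:hi+4].mean(0); e=np.median(V)/2; i=np.where(V>e)[0]; 
    print(f,'red cx',cx,y+h/2,'line cx',gx,(y0+y1)/2,'tab mid',lo-4+(i[0]+i[-1])/2); return (cx,y+h/2),(gx,(y0+y1)/2)
for f in('w6','w28'): p,q=sub(f)
c=cam('wrist'); print('w28 subpixel pointer-line',(plane(c,p,45)-plane(c,q,32))@FY)
```

```text
green 302 327 166.2357482658729 [705.796  88.852] v 189.80750184628778
yellow 174 201 166.52386934673365 [720.282 190.652] v 292.63192481165146
red 311 317 186.39473684210526 [692.632  91.164] v 190.19460637201323
pointer-green 0.38710452572544796
shift [-0.341 -0.002 -0.018] turn [ 0.    -0.001 -0.001] | t 29.65 pos [672.941  94.959 119.086] j [ 0.435  0.262  0.126  0.003 -1.434  0.991] F [ 0.053 -0.661  0.398] w 85.2
w6 red cx 315.1062992125984 209.5 line cx 315.33497173752767 183.0 tab mid 315.0
w28 red cx 314.2480106100796 187.0 line cx 314.13104238258876 167.0 tab mid 314.5
w28 subpixel pointer-line -0.11472325443628388
```

Close up, the pointer is at column 314.25 and the line at 314.13, so it's on the mark within about 0.1–0.4 mm. I'll rise clear and hand in.

drive_tool(targets=[[[-1,-0.3,0,0,0,0,0],[-1,-0.6,0,0,0,0,0],[-1,-0.8,0,0,0,0,0],[-1,-0.8,0,0,0,0,0]]])

```text
t: 30.05
ee_pos: [674.7, 95.3, 222.6]
tcp_rot: [[0.012, -0.144, -0.99], [-0.001, -0.99, 0.144], [-1.0, -0.001, -0.012]]
ft_force: [0.6, 0.5, 1.4]
grip_width: 85.4
```

```bash
python3 -c "
from workcell import ctrl
print(ctrl.state()['t'],ctrl.sign_off())"
```

```text
the job is handed in; nothing more can be done
30.05 None
```

The job is done and handed in at 30 s: the carriage is on the green mark, the clamp screw is home, and the orange screwdriver is back in its stand hole.

- **Carriage:** I slid it by its fin to the green line. The last close-up puts the pointer −0.1 mm (subpixel) or +0.4 mm (blob measure) from the line. One earlier look from further away read −0.8 mm; I trust the close-up because of its higher resolution.
- **Screw:** It turned about 69–73° clockwise (about 69° from the slot's direction in the image, about 73° from how far it sank). At that point it stopped sinking and the torque rose from 0.1 to 0.6 N m, so I take it as hard against its stop. I judged that from torque and images; the screw angle itself isn't readable.
- **Seating the blade:** The first two presses met side force near the slot's end, and they tilted the driver about 1.3° in the grip. I re-centred the blade before turning. At the readings between turning steps, the side force on the carriage was at most 3.4 N, below the 6 N that slides it.
- **Screwdriver:** It is upright in its original hole and released, within about 1 px of its starting picture.
- **Other objects:** I touched nothing else. I did not re-measure the knob, sensor block or hex driver at the end.

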